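Empty the heated mould behind a locking switch

ROBOT

A 6-joint arm with a two-finger parallel gripper is mounted at the origin on the work surface. World frame = base frame: x ahead of the robot, y to its left, z up, the work surface at z = 0. Lengths are in m, angles in rad, forces in N, time in s.
With the tool pointing down it reaches from about 0.325 to 0.925 m from the base axis. Payload 3.1 kg.
Tool frame: the origin (TCP) lies at the very end of the fingers, on their centre line; the grasp point (between the pads) lies 19 mm behind it; x points along the fingers, y is the direction in which the jaws open and shut, and the axes are right-handed (so a half turn about x gives the same grasp; the last joint's range is limited). The gripper opens to 85 mm and grips with 20 to 120 N. Pads are 22 mm wide; open, the fingers measure 114 mm over their backs; the gripper's body (76 mm by 85 mm) begins 54 mm behind the grasp point. The pads swing forward as they close: fully open they stand 13 mm farther back than shut.
Start: joints at [1.087, 0.217, 1.613, -0, 1.311, -0.112], TCP at [0.227, 0.582, 0.231] pointing down, gripper open.
Joint ranges: [-2.75, 2.75], [-0.78, 2.1], [0.31, 2.55], [-1.13, 4.27], [0.13, 2.63], [-2.58, 2.58]. Speed limits (rad/s): [2.79, 2.79, 3.14, 3.14, 3.14, 3.14].

INTERFACE

Orientations are given as a unit quaternion [x, y, z, w].
In Python, from plant import ctrl gives the robot as it stands. The module is installed in compiled form; this text tells all that it offers.
- The arm moves only by the tool move_arm, never from a script. Its argument "deltas" is a list of rows, each a list of 6 numbers: the shift along the tool's x, y, z scaled (see below), then the turn, a rotation vector about the tool's x, y, z scaled (see below). In form: [[x, y, z, rx, ry, rz], ...]. A call has 1 to 5 rows; each row shifts and turns the pose as measured when the row begins, along the tool's axes as they then stand; what a row does not reach is not made up. The controller multiplies each number of a shift by 0.12 m and each number of a turn by 90 degrees. A row lasts 1/12 s, in which the tool goes at most 41.7 mm and 7.16 degrees, less where a joint would pass 70% of its speed; a pose out of reach is approached as far as the arm can. A call with a number of a shift or a turn outside -1 to 1 is refused whole. A call with a gripper value outside its range is refused whole. "fingers" is the closure, from -1 (fully open) to 1 (shut), set as the call begins (left out, the last holds). The fingers move at their own pace and stop on an object; "newtons" is the grip in N (left out, the last holds). Time passes only in rows, so rows that do not move let the fingers close. It gives the time, the measured TCP pose, the force and the opening at its end, in the units of the state.
- ctrl.state(): the state, without advancing time (a new reading comes with each control period).
- ctrl.camera(name): name is "scene" or "top" or "wrist"; returns the picture (420x560x3 uint8, red, green, blue); there is no depth.
- ctrl.get_calibration(name): a dict with "fx", "fy", "cx", "cy" (pixels), "view" (4x4, takes a point from world to camera coordinates); the wrist camera has in their place "hand_eye" (4x4, takes a point from camera to tool coordinates, whose origin is the TCP and whose axes are the tool frame's). Camera axes: x right, y down, z forward; pixel columns grow to the right and rows downward; lengths in m; the calibration is good to about 2 mm. A picture is of the moment at which its call begins: read the wrist's pose just before it. get_calibration takes no time and is no camera call.
- ctrl.close_job(): hands the job in, once; it reports no verdict.
The state is a dict: "clock": time; "q": joint angles; "qvel": joint speeds; "joint_efforts": joint torques, N m; "eef_pos": TCP position; "eef_rot": TCP orientation; "force": force on the tool from outside, world axes, zero at the start; "torque": the same for the moment, N m; "gripper_width": finger opening in m.
Only numpy, scipy, OpenCV 4.12 (cv2) and the standard library are available. Lean on these libraries where they do the work, as an engineer would, in place of code of your own. Each camera call takes 0.05 s, during which the arm holds its last target.

TASK

First switch the mould heater off: pull the locking toggle's bat outward and flip it over its lock to the other side, and let it drop back into its lock. Then lift every casting out of the mould and stand it upright in the divided tray, one to a compartment; after that lay the loose cover squarely over the mould, let go of it, and finally flip the toggle back the same way so that it is locked on for the next batch. Never force the bat past its lock without pulling it out, and leave the mug, the spool and the meter where they are.

Things in the scene. Friction and masses are not known exactly. Their poses are not given: they have to be found in the camera images.
- switch_box: Heater switch box, dark steel, fixed: 120 mm (x) x 140 mm (y) x 60 mm high, with the toggle standing up from the middle of its top. Origin: centre of its underside. The bat swings in the box's x-z plane.
- bat_pivot (a point): Pivot of the toggle bat, 50 mm above the box's underside, on the box's centre line; same axes as the box. The pivot axis is the box's y.
- bat_head (a point): Centre of the bat's black head, a bar 30 mm long (along the box's y) and 20 mm in diameter, 75 mm from the pivot (up to 89 mm when pulled out), on a 10 mm round stem. Can be pinched on its two flat ends from above; it pivots between the fingers. Two pairs of steel lock teeth and a cross-pin lie round the stem, up to 37 mm from the pivot and 16 mm to either side. Its z axis points outward along the bat.
- toggle (a joint): Swing of the bat about the pivot, rad: 0 upright, -0.45 leaning fully to the box's -x (heater ON, as at the start), +0.45 leaning fully to +x (heater OFF). It stays on the side where it is left.
- bat (a joint): How far the bat is pulled outward along its own length, m: 0 home in its lock, at most 0.014. A spring draws it home with 5 N at 0 to 10 N at 0.014. Pulled out by less than about 0.007 its cross-pin is stopped by the lock teeth at about 0.35 rad either side; pulled 0.010 or more it passes over them freely; let go half-way, it rests on top of the teeth until pulled and swung on.
- mould: Fixed dark steel mould block, 190 mm (x) x 150 mm (y) x 40 mm high. Origin: centre of its underside. Four open cavities 74 mm x 54 mm, 26 mm deep (floor 14 mm up), centred at x = +-44, y = +-34 mm; walls 14 mm, those between cavities 36 mm high.
- tray: Fixed grey plastic tray, 200 mm (x) x 164 mm (y) x 30 mm high, walls and floor 4 mm, divided by one wall each way into four compartments, each about 94 mm (x) x 76 mm (y), centred at x = +-49, y = +-40 mm; the dividing walls are 26 mm high. Origin: centre of its underside.
- cover_grip (a point): Loose flat grey cover plate, 196 mm (x) x 156 mm (y) x 6 mm, 0.4 kg, lying on the bench, with an upright wooden handle bar in its middle, 90 mm long (x), 16 mm thick (y), 34 mm high. This point: centre of the handle bar, 23 mm above the plate's underside. Axes those of the plate; it may lie either way round on the mould.
- mug_mid (a point): Mug, 76 mm across, 85 mm high; a bystander. Point: 40 mm up its axis.
- spool_mid (a point): White spool, 60 mm across, 50 mm high; a bystander. Point: its centre.
- meter_mid (a point): Yellow hand-held meter, 80 x 150 x 34 mm, lying flat; a bystander. Point: its centre.
- casting0_mid (a point): Heat-sink casting, bare aluminium, 0.25 kg: base 68 mm (x) x 48 mm (y) x 24 mm high, with one upright fin in its middle, 50 mm long (x), 12 mm thick (y), rising 36 mm above the base (60 mm in all). It lies loose in a mould cavity, base down. Point: 30 mm above its underside, in the middle; z up through the fin. One of up to four alike; how many are present, and in which cavities, varies.
- casting1_mid (a point): Heat-sink casting, bare aluminium, 0.25 kg: base 68 mm (x) x 48 mm (y) x 24 mm high, with one upright fin in its middle, 50 mm long (x), 12 mm thick (y), rising 36 mm above the base (60 mm in all). It lies loose in a mould cavity, base down. Point: 30 mm above its underside, in the middle; z up through the fin. One of up to four alike; how many are present, and in which cavities, varies.
- casting2_mid (a point): Heat-sink casting, bare aluminium, 0.25 kg: base 68 mm (x) x 48 mm (y) x 24 mm high, with one upright fin in its middle, 50 mm long (x), 12 mm thick (y), rising 36 mm above the base (60 mm in all). It lies loose in a mould cavity, base down. Point: 30 mm above its underside, in the middle; z up through the fin. One of up to four alike; how many are present, and in which cavities, varies.
- casting3_mid (a point): Heat-sink casting, bare aluminium, 0.25 kg: base 68 mm (x) x 48 mm (y) x 24 mm high, with one upright fin in its middle, 50 mm long (x), 12 mm thick (y), rising 36 mm above the base (60 mm in all). It lies loose in a mould cavity, base down. Point: 30 mm above its underside, in the middle; z up through the fin. One of up to four alike; how many are present, and in which cavities, varies.
Things that resemble listed ones, but are neither listed nor needed, are in the scene too. Leave any green or pink look-alike of the part that bears casting2_mid alone.

How it is judged:
By the outcome, as a careful person would: the job done as asked, in the order asked, and still so for the second after the job is handed in, with the robot touching nothing.
Of casting0, casting1, casting2, casting3 only 2 to 4 are there at a start; the rules pass over those that are not, and their reading is None.
At some moment in a run one of cover may be knocked a few centimetres aside while the robot is not near it.
Once in a run the grip may slacken for a moment while it holds something.
It also fails if it takes over 210 s, if anything falls off the work surface, if the arm or the gripper's body presses on something with over 40 N, if the wrist force passes 120 N, or if a joint passes its speed limit or range.

## Working session

There is one attempt and no reset: what is moved stays moved. The work goes in short steps, Python scripts to look and compute and a tool call to move; the robot and the scene stay as the last step left them, time stands still between calls to the robot, and variables do not carry over. Pictures are saved under pics/ and viewed, and the job is handed in when it is done.

Besides the shell and the picture viewer there is one more tool, called after "Request:" as name([rows], argument=value, ...), one row to a line, values as JSON. move_arm: Moves the arm, as the interface text tells. Shifts and turns lie within -1 to 1; 1 stands for 0.12 m of shift or 90 degrees of turn. Its arguments: {"type":"object","properties":{"deltas":{"type":"array","items":{"type":"array","items":{"type":"number"}}},"fingers":{"type":"number"},"newtons":{"type":"number"}},"required":["deltas"]}

```bash
mkdir -p pics; cat > h.py <<'E'
import numpy as np, cv2
from scipy.spatial.transform import Rotation as R
from plant import ctrl
def snap(name,fn,crop=None,scale=1):
    s=ctrl.state(); im=ctrl.camera(name)
    np.save('pics/'+fn+'.npy',im); np.savez('pics/'+fn+'_st.npz',p=s['eef_pos'],r=s['eef_rot'])
    show(fn,fn,crop,scale); return im
def show(src,fn,crop=None,scale=1):
    im=np.load('pics/'+src+'.npy')
    if crop: x0,y0,x1,y1=crop; im=im[y0:y1,x0:x1]
    if scale!=1: im=cv2.resize(im,None,fx=scale,fy=scale,interpolation=cv2.INTER_CUBIC)
    cv2.imwrite('pics/'+fn+'.png',im[:,:,::-1])
def camT(name,src=None):
    c=ctrl.get_calibration(name)
    if name!='wrist': T=np.linalg.inv(np.array(c['view']))
    else:
        z=np.load('pics/'+src+'_st.npz'); A=np.eye(4);A[:3,:3]=R.from_quat(z['r']).as_matrix();A[:3,3]=z['p']
        T=A@np.array(c['hand_eye'])
    return c,T
def px2w(name,u,v,z,src=None):
    c,T=camT(name,src); d=T[:3,:3]@np.array([(u-c['cx'])/c['fx'],(v-c['cy'])/c['fy'],1.])
    o=T[:3,3]; return o+d*(z-o[2])/d[2]
def w2px(name,p,src=None):
    c,T=camT(name,src); q=np.linalg.inv(T)@np.append(p,1.)
    return np.array([c['fx']*q[0]/q[2]+c['cx'],c['fy']*q[1]/q[2]+c['cy']])
def st():
    s=ctrl.state(); r=R.from_quat(s['eef_rot']).as_matrix()
    print('t',round(s['clock'],2),'p',np.round(s['eef_pos'],4),'x',np.round(r[:,0],3),'y',np.round(r[:,1],3),'F',np.round(s['force'],1),'w',round(s['gripper_width'],4),'q',np.round(s['q'],2))
    return s
def go(target,yaw=None,lean=None):
    """print rows units: total delta in tool axes. yaw = world angle of tool y (mod 180)"""
    s=ctrl.state(); Rm=R.from_quat(s['eef_rot']).as_matrix()
    d=Rm.T@(np.array(target)-np.array(s['eef_pos']))
    out=d/0.12
    print('shift units',np.round(out,3),'mm',np.round(d*1000,1))
    if yaw is not None:
        x=np.array([0,0,-1.]); y=np.array([np.cos(yaw),np.sin(yaw),0])
        best=None
        for sg in (1,-1):
            Rt=np.c_[x,sg*y,np.cross(x,sg*y)]
            rv=R.from_matrix(Rm.T@Rt).as_rotvec()
            if best is None or np.linalg.norm(rv)<np.linalg.norm(best): best=rv
        print('turn units',np.round(best/(np.pi/2),4),'deg',np.round(np.degrees(best),2))
E
python3 - <<'E'
from h import *
s=st()
for n in ('scene','top','wrist'):
    snap(n,n+'0'); c=ctrl.get_calibration(n); print(n,c['fx'],c['cx'],c['cy']); print(np.round(camT(n,n+'0')[1],3))
E
```

```text
t 0.0 p [0.2266 0.5816 0.2299] x [-0.001 -0.002 -1.   ] y [ 0.363  0.932 -0.002] F [0.1 0.3 0.8] w 0.0852 q [ 1.09  0.22  1.61 -0.    1.31 -0.11]
scene 506.54238757176637 283.72798973387205 202.93804338793325
[[-0.221  0.77  -0.599  1.285]
 [ 0.975  0.18  -0.128  0.167]
 [ 0.009 -0.612 -0.791  1.064]
 [ 0.     0.     0.     1.   ]]
top 391.52455745915495 281.2952011779214 213.1999756835461
[[ 0.01  -0.995  0.094  0.475]
 [-1.    -0.01  -0.001  0.001]
 [ 0.002 -0.094 -0.996  0.925]
 [ 0.     0.     0.     1.   ]]
wrist 328.7282708068667 283.15724543152857 209.7524969381661
[[ 0.364  0.891  0.27   0.157]
 [ 0.931 -0.348 -0.107  0.608]
 [-0.001  0.291 -0.957  0.371]
 [ 0.     0.     0.     1.   ]]
```

View pics/scene0.png

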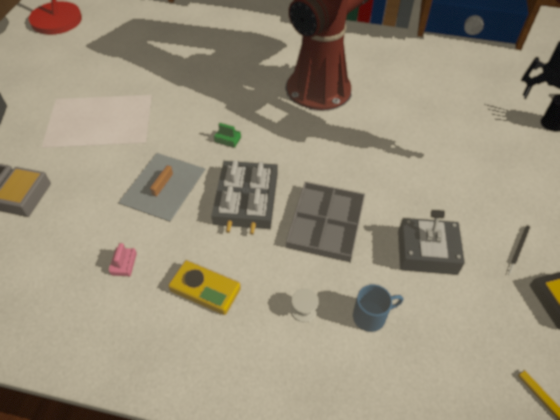

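View pics/top0.png

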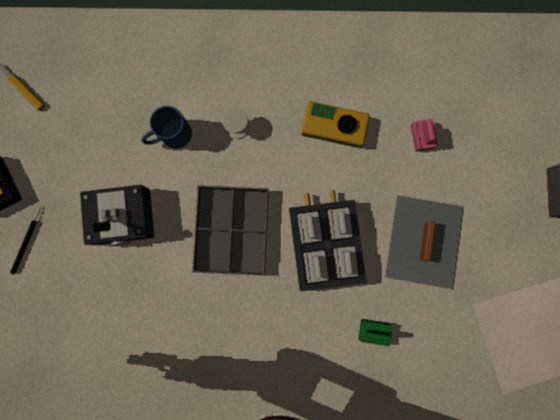

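View pics/wrist0.png

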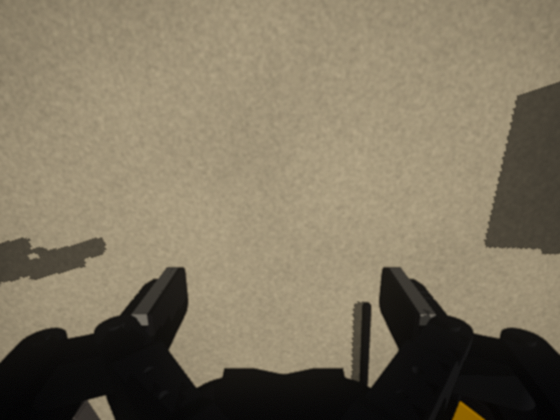

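The scene shows four castings in the mould (top view, about 327,245), the tray at (232,230), the switch box at (117,215), the cover at (425,242), and green and pink look-alikes.

```bash
python3 - <<'E'
from h import *
show('top0','t_mould',(280,180,380,300),6) 
show('top0','t_box',(60,170,170,260),7) 
show('top0','t_tray',(180,175,280,285),5) 
show('top0','t_cover',(375,185,475,300),5) 
show('scene0','s_box',(385,195,480,280),7)
E
```

```text
(no output)
```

View pics/t_mould.png

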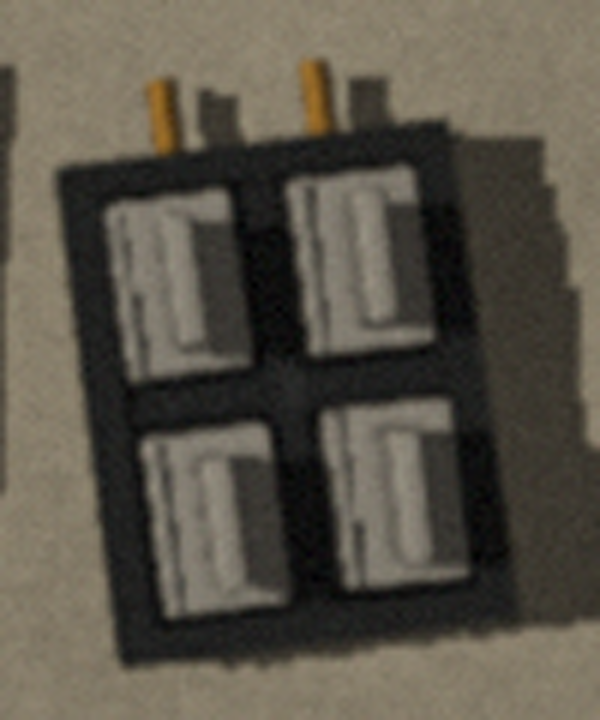

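View pics/t_box.png

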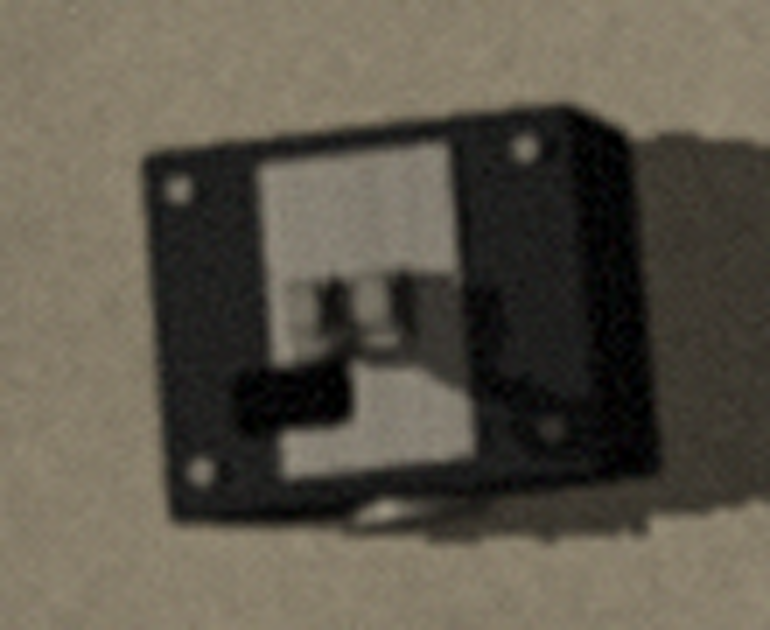

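View pics/t_tray.png

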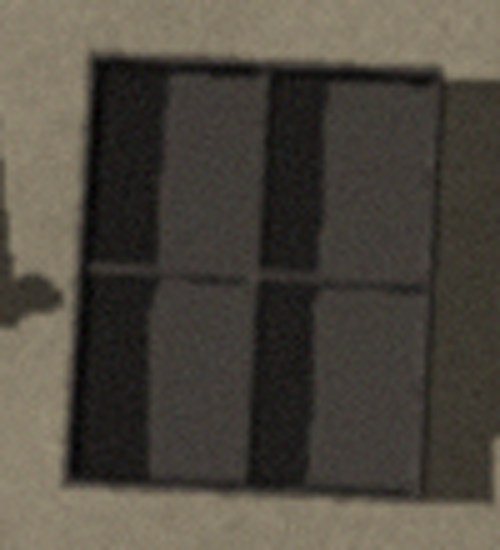

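View pics/t_cover.png

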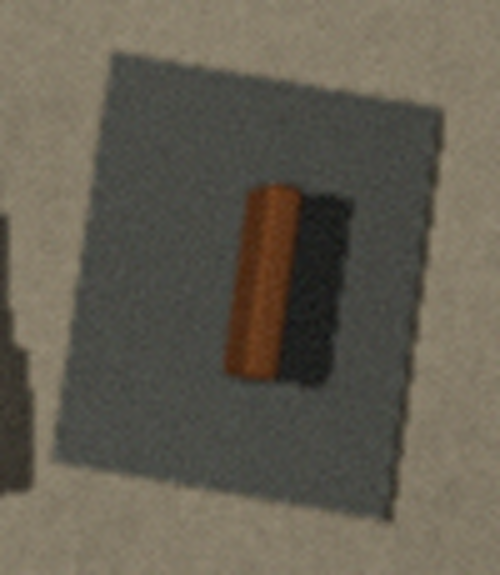

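View pics/s_box.png

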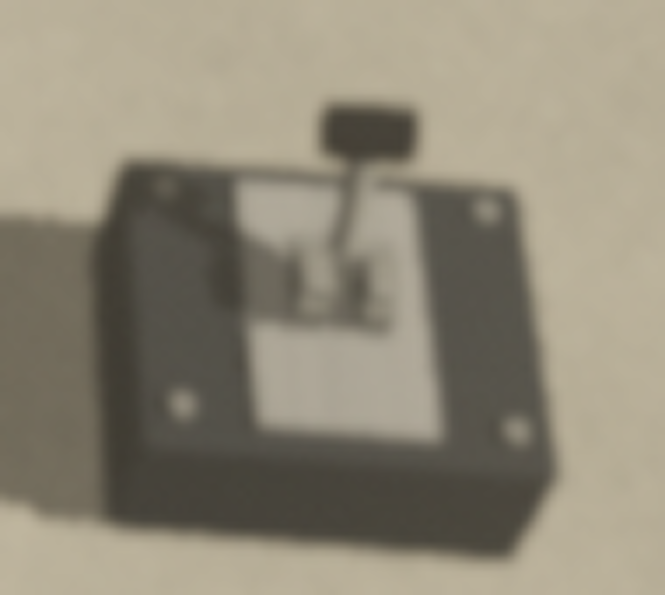

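```bash
python3 - <<'E'
from h import *
def P(crop,sc,pts,z):
    a=np.array([px2w('top',crop[0]+(u+.5)/sc-.5,crop[1]+(v+.5)/sc-.5,z) for u,v in pts]); return a
def rep(n,a):
    print(n,'c',np.round(a.mean(0),4)); 
    for i in range(4):
        d=a[(i+1)%4]-a[i]; print('   ',np.round(np.linalg.norm(d),4),'ang',np.round(np.degrees(np.arctan2(d[1],d[0])),1))
rep('screws',P((60,170),7,[(178,188),(525,148),(552,428),(200,470)],.06))
a=P((60,170),7,[(148,158),(570,108),(172,520)],.06); print(a)
print('head', P((60,170),7,[(293,400)],.05+.075*np.cos(.45)))
rep('mould',P((280,180),6,[(60,172),(445,122),(518,622),(122,662)],.04))
for n,q in dict(c_a=[(105,203),(228,187),(252,367),(128,383)],c_b=[(285,182),(415,166),(437,340),(310,356)],c_c=[(142,438),(268,422),(290,602),(165,618)],c_d=[(320,410),(452,398),(470,578),(345,592)]).items():
    rep(n,P((280,180),6,q,.038))
rep('tray',P((180,175),5,[(94,55),(440,70),(425,497),(66,485)],.03))
rep('cover',P((375,185),5,[(112,53),(443,107),(392,520),(53,460)],.006))
print('handle top',P((375,185),5,[(281,185),(300,190),(278,380),(245,378)],.04).mean(0))
E
```

```text
screws c [0.552  0.3762 0.06  ]
    0.1105 ang -82.7
    0.0899 ang -172.0
    0.1111 ang 97.4
    0.0902 ang 7.7
[[0.59919017 0.44726954 0.06      ]
 [0.61664675 0.31378412 0.06      ]
 [0.48445867 0.4330533  0.06      ]]
head [[0.51938389 0.3707214  0.11753353]]
mould c [ 0.4877 -0.1043  0.04  ]
    0.1475 ang -82.0
    0.189 ang -172.2
    0.1482 ang 96.2
    0.1845 ang 7.6
c_a c [ 0.5278 -0.0638  0.038 ]
    0.0471 ang -82.0
    0.0687 ang -172.4
    0.0471 ang 97.9
    0.0686 ang 7.6
c_b c [ 0.5376 -0.1332  0.038 ]
    0.0498 ang -82.4
    0.0664 ang -173.2
    0.0484 ang 97.7
    0.0665 ang 8.1
c_c c [ 0.4398 -0.0783  0.038 ]
    0.0478 ang -82.2
    0.0673 ang -173.0
    0.0471 ang 97.8
    0.0673 ang 7.6
c_d c [ 0.45  -0.146  0.038]
    0.05 ang -84.3
    0.0673 ang -174.7
    0.0471 ang 96.9
    0.0682 ang 7.7
tray c [0.5208 0.1149 0.03  ]
    0.16 ang -91.9
    0.1953 ang 178.8
    0.1626 ang 88.7
    0.197 ang -2.0
cover c [ 0.4992 -0.3365  0.006 ]
    0.158 ang -98.8
    0.1953 ang 171.1
    0.1589 ang 80.6
    0.1936 ang -9.2
handle top [ 0.49845502 -0.33577257  0.04      ]
```

```bash
cat >> h.py <<'E'
def plan(target,yawdeg,vmax=0.037,wmax=6.8,lift=None):
    """straight line; prints rows (scaled units), recomputed in the frame at each row's start"""
    s=ctrl.state(); Rm=R.from_quat(s['eef_rot']).as_matrix(); p=np.array(s['eef_pos'])
    yaw=np.radians(yawdeg); x=np.array([0,0,-1.]); y=np.array([np.cos(yaw),np.sin(yaw),0])
    c=[]
    for sg in (1,-1):
        Rt=np.c_[x,sg*y,np.cross(x,sg*y)]; c.append(R.from_matrix(Rt@Rm.T).as_rotvec())
    rv=min(c,key=np.linalg.norm); d=np.array(target)-p
    n=int(max(np.ceil(np.linalg.norm(d)/vmax),np.ceil(np.degrees(np.linalg.norm(rv))/wmax),1))
    print('dist mm',round(np.linalg.norm(d)*1e3,1),'ang',round(np.degrees(np.linalg.norm(rv)),1),'rows',n)
    for i in range(n):
        Ri=R.from_rotvec(rv*i/n).as_matrix()@Rm
        print(' ',[round(float(v),3)+0. for v in np.r_[Ri.T@(d/n)/.12,Ri.T@(rv/n)/(np.pi/2)]])
def at(src,crop,sc,cam,u,v,z):
    return px2w(cam,crop[0]+(u+.5)/sc-.5,crop[1]+(v+.5)/sc-.5,z,src)
E
python3 -c "
from h import *
plan([.45,.34,.24],97.5)"
```

```text
dist mm 329.2 ang 28.8 rows 9
  [-0.009, -0.133, 0.274, -0.036, 0.0, 0.0]
  [-0.009, -0.149, 0.266, -0.036, 0.0, 0.0]
  [-0.009, -0.163, 0.257, -0.036, 0.0, 0.0]
  [-0.009, -0.177, 0.248, -0.036, 0.0, 0.0]
  [-0.009, -0.191, 0.238, -0.036, 0.0, 0.0]
  [-0.009, -0.204, 0.227, -0.036, 0.0, 0.0]
  [-0.009, -0.216, 0.215, -0.036, 0.0, 0.0]
  [-0.009, -0.228, 0.202, -0.036, 0.0, 0.0]
  [-0.009, -0.239, 0.189, -0.036, 0.0, 0.0]
```

Request:
move_arm([
  [-0.01, -0.13, 0.27, -0.036, 0, 0],
  [-0.01, -0.15, 0.27, -0.036, 0, 0],
  [-0.01, -0.16, 0.26, -0.036, 0, 0],
  [-0.01, -0.18, 0.25, -0.036, 0, 0],
  [-0.01, -0.19, 0.24, -0.036, 0, 0],
])

```text
clock: 0.57
eef_pos: [0.35, 0.4485, 0.233]
eef_rot: [0.021, 0.709, -0.023, 0.705]
force: [0.3, 0.2, -0.5]
gripper_width: 0.0857
```

Request:
move_arm([
  [-0.01, -0.2, 0.23, -0.036, 0, 0],
  [-0.01, -0.22, 0.21, -0.036, 0, 0],
  [-0.01, -0.23, 0.2, -0.036, 0, 0],
  [-0.01, -0.24, 0.19, -0.036, 0, 0],
  [0, 0, 0, 0, 0, 0],
])

```text
clock: 0.98
eef_pos: [0.4596, 0.3333, 0.2363]
eef_rot: [-0.063, 0.706, 0.059, 0.703]
force: [0.6, 2.0, -0.1]
gripper_width: 0.0854
```

```bash
python3 -c "
from h import *
st(); snap('wrist','w1'); plan([.5197,.3717,.15],97.5)
print(w2px('wrist',[.5197,.3717,.1175],'w1'))"
```

```text
t 0.98 p [0.4596 0.3333 0.2363] x [-0.005 -0.006 -1.   ] y [-0.172  0.985 -0.005] F [ 0.6  2.  -0.1] w 0.0854 q [ 0.51  0.1   1.74 -0.    1.31 -1.24]
dist mm 112.3 ang 2.4 rows 4
  [0.178, 0.054, 0.142, 0.006, -0.001, 0.0]
  [0.178, 0.055, 0.141, 0.006, -0.001, 0.0]
  [0.179, 0.056, 0.14, 0.006, -0.001, 0.0]
  [0.179, 0.057, 0.139, 0.006, -0.001, 0.0]
[315.78016285 277.24321604]
```

View pics/w1.png

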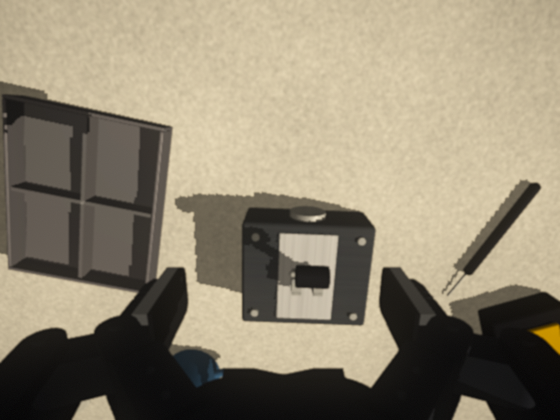

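Wrist view: the bat head is at (312,277) and the box screws are at about (255,238), (362,241), (353,316) and (254,313).

```bash
python3 -c "
from h import *
a=np.array([px2w('wrist',u,v,.06,'w1') for u,v in [(255,238),(362,241),(353,316),(254,313)]]);print(a.mean(0),a)
print(px2w('wrist',312,277,.1175,'w1'))
plan([.5197,.3705,.15],97.5)"
```

```text
[0.55221305 0.37287687 0.06      ] [[0.51560872 0.31205386 0.06      ]
 [0.49981949 0.42193582 0.06      ]
 [0.58906909 0.43346248 0.06      ]
 [0.60435492 0.32405531 0.06      ]]
[0.52003983 0.36837775 0.1175    ]
dist mm 111.9 ang 2.4 rows 4
  [0.178, 0.051, 0.142, 0.006, -0.001, 0.0]
  [0.178, 0.052, 0.141, 0.006, -0.001, 0.0]
  [0.179, 0.054, 0.14, 0.006, -0.001, 0.0]
  [0.179, 0.055, 0.139, 0.006, -0.001, 0.0]
```

Request:
move_arm([
  [0.178, 0.05, 0.141, 0.006, -0.001, 0],
  [0.178, 0.05, 0.141, 0.006, -0.001, 0],
  [0.178, 0.053, 0.14, 0.006, 0, 0],
  [0.178, 0.053, 0.14, 0.006, 0, 0],
], fingers=-0.3)

```text
clock: 1.37
eef_pos: [0.5222, 0.3733, 0.1547]
eef_rot: [-0.044, 0.704, 0.047, 0.707]
force: [1.0, -0.2, 0.4]
gripper_width: 0.0552
```

```bash
python3 -c "
from h import *
st(); snap('wrist','w2'); plan([.5197,.370,.097],97.5)
print(w2px('wrist',[.5197,.370,.1175],'w2'))"
```

```text
t 1.37 p [0.5222 0.3733 0.1547] x [ 0.004  0.004 -1.   ] y [-0.127  0.992  0.004] F [ 1.  -0.2  0.4] w 0.0552 q [ 0.51  0.32  1.64  0.    1.18 -1.19]
dist mm 51.8 ang 0.2 rows 2
  [0.215, -0.012, -0.012, -0.001, 0.0, -0.001]
  [0.215, -0.012, -0.012, -0.001, 0.0, -0.001]
[278.91448743 238.29241314]
```

View pics/w2.png

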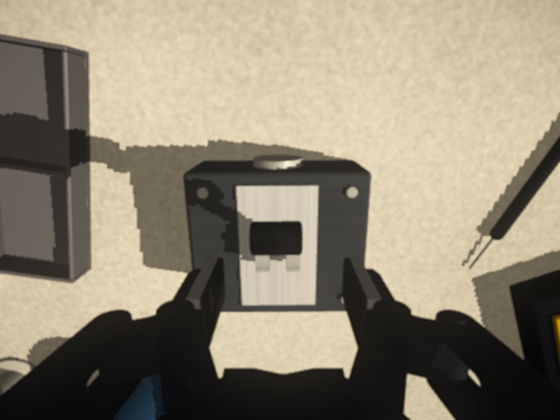

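The head is at (276,238), and the prediction was (279,238), so the two agree. Next I lower and pinch.

Request:
move_arm([
  [0.22, -0.015, -0.011, 0, 0, 0],
  [0.22, -0.015, -0.011, 0, 0, 0],
  [0.04, 0, 0, 0, 0, 0],
])

```text
clock: 1.67
eef_pos: [0.5183, 0.3729, 0.0874]
eef_rot: [-0.045, 0.707, 0.046, 0.705]
force: [-0.7, -0.1, -1.3]
gripper_width: 0.0558
```

```bash
python3 -c "
from h import *
st(); snap('wrist','w3');snap('scene','s3',(385,180,480,280),6); plan([.5197,.3695,.0965],97.5)
"
```

```text
t 1.67 p [0.5183 0.3729 0.0874] x [-0.003  0.002 -1.   ] y [-0.128  0.992  0.003] F [-0.7 -0.1 -1.3] w 0.0558 q [ 0.51  0.4   1.68  0.    1.07 -1.19]
dist mm 7.6 ang 0.3 rows 1
  [-0.053, -0.035, -0.004, -0.001, 0.0, -0.003]
```

View pics/w3.png

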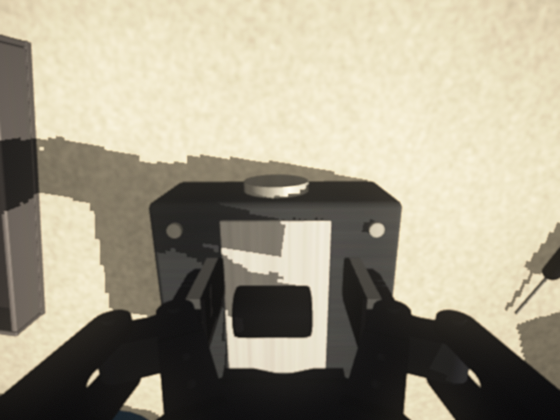

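View pics/s3.png

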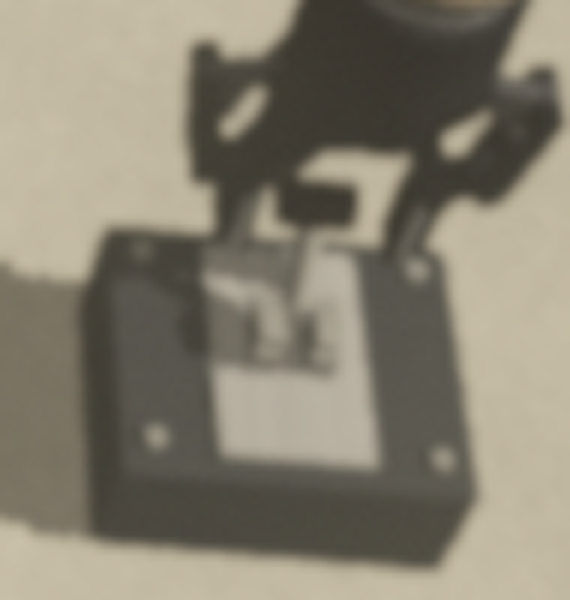

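Request:
move_arm([
  [-0.068, -0.037, -0.004, 0, 0, -0.003],
  [0, -0.003, 0, 0, 0, 0],
])

```text
clock: 1.93
eef_pos: [0.5202, 0.3702, 0.1018]
eef_rot: [-0.046, 0.705, 0.046, 0.707]
force: [1.0, 0.4, 0.2]
gripper_width: 0.0559
```

Request:
move_arm([
  [0, 0, 0, 0, 0, 0],
  [0, 0, 0, 0, 0, 0],
  [0, 0, 0, 0, 0, 0],
  [0, 0, 0, 0, 0, 0],
  [0, 0, 0, 0, 0, 0],
], fingers=1, newtons=60)

```text
clock: 2.35
eef_pos: [0.5225, 0.3701, 0.1077]
eef_rot: [-0.045, 0.702, 0.047, 0.709]
force: [1.5, -0.3, -5.1]
gripper_width: 0.0288
```

```bash
python3 -c "
from h import *
st(); snap('wrist','w4',(150,180,420,400),2.5)
"
```

```text
t 2.35 p [0.5225 0.3701 0.1077] x [ 0.011  0.003 -1.   ] y [-0.13   0.991  0.002] F [ 1.5 -0.3 -5.1] w 0.0288 q [ 0.51  0.37  1.67 -0.    1.09 -1.19]
```

View pics/w4.png

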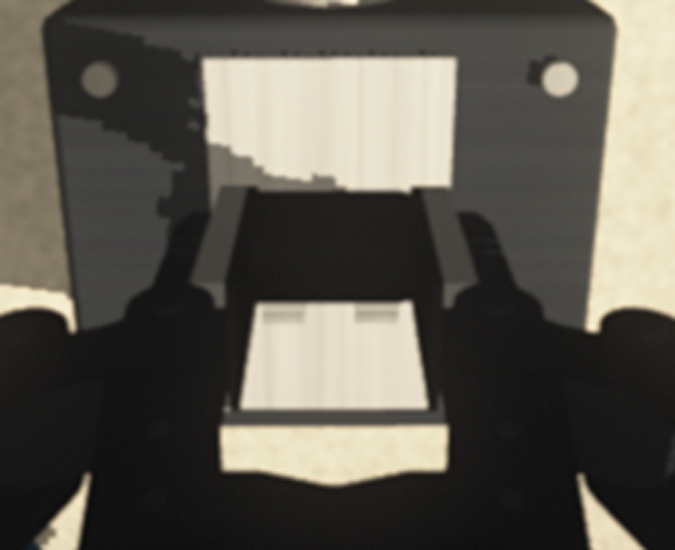

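The pinch is near the fingertips because the TCP drifted up to 0.1077, so I'll regrip deeper.

Request:
move_arm([
  [0.01, 0, 0, 0, 0, 0],
  [0.06, -0.005, -0.015, 0, -0.007, 0],
  [0.04, 0, 0, 0, 0, 0],
  [0, 0, 0, 0, 0, 0],
], fingers=0.0)

```text
clock: 2.73
eef_pos: [0.5229, 0.3712, 0.0969]
eef_rot: [-0.043, 0.696, 0.048, 0.715]
force: [0.4, -0.4, -0.2]
gripper_width: 0.0426
```

```bash
python3 -c "
from h import *
st(); snap('wrist','w5',(150,180,420,400),2.5);plan([.5197,.369,.096],97.5)
print(w2px('wrist',[.5197,.369,.1175],'w5'))
"
```

```text
t 2.73 p [0.5229 0.3712 0.0969] x [ 0.026  0.008 -1.   ] y [-0.129  0.992  0.005] F [ 0.4 -0.4 -0.2] w 0.0426 q [ 0.51  0.37  1.69 -0.01  1.06 -1.19]
dist mm 4.3 ang 1.6 rows 1
  [0.009, -0.016, -0.031, -0.001, 0.017, -0.003]
[280.8338321  291.04851981]
```

View pics/w5.png

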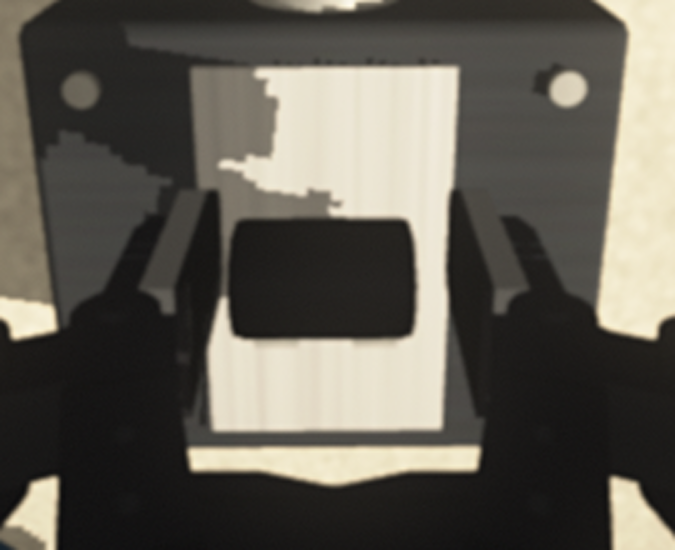

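Request:
move_arm([
  [0.009, -0.018, -0.026, 0, 0.017, -0.003],
  [0, 0, 0, 0, 0, 0],
])

```text
clock: 2.95
eef_pos: [0.5208, 0.3696, 0.0973]
eef_rot: [-0.045, 0.705, 0.046, 0.706]
force: [1.0, 0.1, -0.3]
gripper_width: 0.0426
```

Request:
move_arm([
  [0, 0, 0, 0, 0.004, 0],
  [0, 0, 0, 0, 0, 0],
  [0, 0, 0, 0, 0, 0],
], fingers=1, newtons=70)

```text
clock: 3.2
eef_pos: [0.5215, 0.3696, 0.0984]
eef_rot: [-0.046, 0.707, 0.046, 0.704]
force: [-0.0, -0.6, -1.2]
gripper_width: 0.0288
```

```bash
python3 -c "
from h import *
st()
"
```

```text
t 3.2 p [0.5215 0.3696 0.0984] x [-0.005 -0.    -1.   ] y [-0.13   0.992  0.001] F [-0.  -0.6 -1.2] w 0.0288 q [ 0.51  0.39  1.67  0.    1.09 -1.2 ]
```

Request:
move_arm([
  [-0.05, 0, -0.025, 0, 0, 0],
  [-0.045, 0, -0.02, 0, 0, 0],
  [-0.01, 0, 0, 0, 0, 0],
])

```text
clock: 3.45
eef_pos: [0.5166, 0.3689, 0.1085]
eef_rot: [-0.045, 0.706, 0.046, 0.705]
force: [4.6, 0.4, -8.2]
gripper_width: 0.0286
```

```bash
cat >> h.py <<'E'
BC=np.array([.5525,.3740]); BY=np.radians(7.5)
def bat():
    s=st(); p=np.array(s['eef_pos']); d=p[:2]-BC; ex=np.array([np.cos(BY),np.sin(BY)])
    a=d@ex; b=d@np.array([-ex[1],ex[0]]); h=p[2]+.0191-.05
    print('boxx %.1f boxy %.1f h %.1f r %.1f th %.3f'%(a*1e3,b*1e3,h*1e3,np.hypot(a,h)*1e3,np.arctan2(a,h)))
E
python3 -c "
from h import *
bat()
"
```

```text
t 3.45 p [0.5166 0.3689 0.1085] x [-0.002  0.001 -1.   ] y [-0.129  0.992  0.002] F [ 4.6  0.4 -8.2] w 0.0286 q [ 0.51  0.36  1.68  0.    1.1  -1.19]
boxx -36.3 boxy -0.4 h 77.6 r 85.7 th -0.437
```

Request:
move_arm([
  [-0.03, 0, 0.075, 0, 0, 0],
  [-0.03, 0, 0.08, 0, 0, 0],
  [-0.022, 0, 0.08, 0, 0, 0],
])

```text
clock: 3.7
eef_pos: [0.5322, 0.3702, 0.1103]
eef_rot: [-0.048, 0.717, 0.044, 0.694]
force: [-5.7, 2.8, -9.2]
gripper_width: 0.0289
```

```bash
python3 -c "
from h import *
bat()
"
```

```text
t 3.7 p [0.5322 0.3702 0.1103] x [-0.033 -0.007 -0.999] y [-0.13   0.992 -0.003] F [-5.7  2.8 -9.2] w 0.0289 q [ 0.5   0.4   1.62  0.01  1.15 -1.21]
boxx -20.6 boxy -1.1 h 79.4 r 82.1 th -0.254
```

Request:
move_arm([
  [-0.035, 0.005, 0, 0, 0.02, 0],
  [-0.01, 0, 0, 0, 0, 0],
])

```text
clock: 3.87
eef_pos: [0.5333, 0.3705, 0.1134]
eef_rot: [-0.049, 0.729, 0.043, 0.681]
force: [-0.2, 1.5, -9.4]
gripper_width: 0.0288
```

```bash
python3 -c "
from h import *
bat(); snap('wrist','w6',(150,180,420,400),2.5);snap('scene','s6',(385,180,480,280),6)
"
```

```text
t 3.87 p [0.5333 0.3705 0.1134] x [-0.067 -0.013 -0.998] y [-0.129  0.992 -0.004] F [-0.2  1.5 -9.4] w 0.0288 q [ 0.49  0.42  1.59  0.02  1.2  -1.22]
boxx -19.5 boxy -1.0 h 82.5 r 84.8 th -0.232
```

View pics/w6.png

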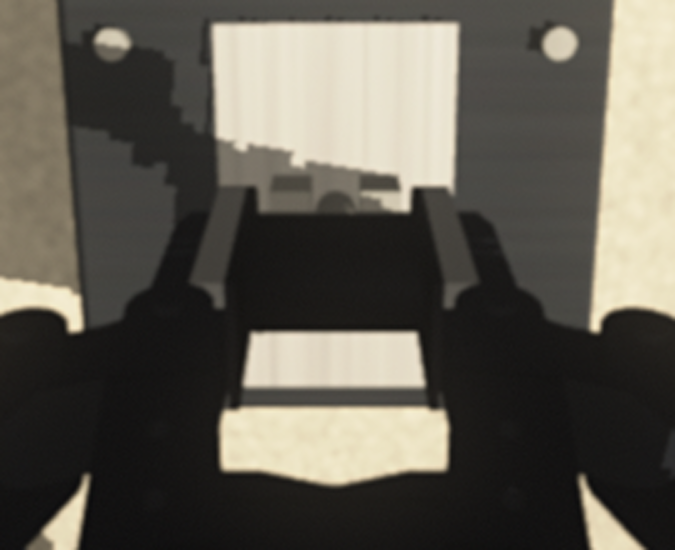

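View pics/s6.png

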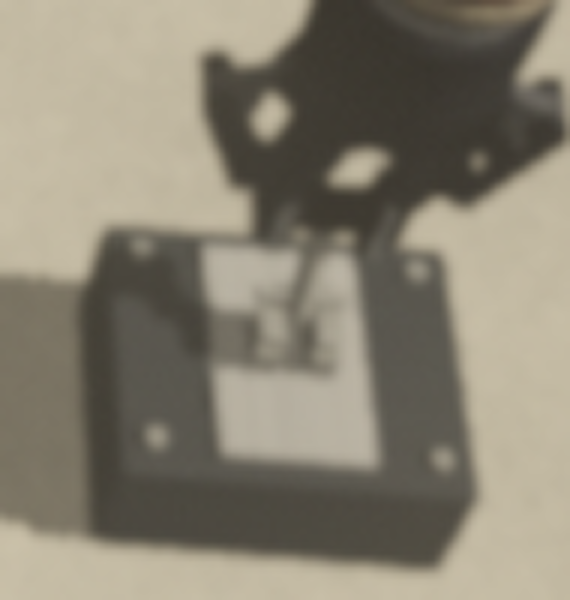

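Request:
move_arm([
  [-0.03, 0.003, 0.06, 0, -0.02, 0],
  [-0.025, 0.003, 0.06, 0, -0.02, 0],
])

```text
clock: 4.13
eef_pos: [0.5419, 0.3716, 0.1149]
eef_rot: [-0.048, 0.712, 0.043, 0.699]
force: [-4.1, -0.7, -9.9]
gripper_width: 0.029
```

```bash
cat >> h.py <<'E'
def bat(off=0.0):
    s=st(); Rm=R.from_quat(s['eef_rot']).as_matrix(); p=np.array(s['eef_pos'])-.0191*Rm[:,0]; d=p[:2]-BC; ex=np.array([np.cos(BY),np.sin(BY)])
    a=d@ex; b=d@np.array([-ex[1],ex[0]]); h=p[2]-.05
    print('boxx %.1f boxy %.1f h %.1f r %.1f th %.3f'%(a*1e3,b*1e3,h*1e3,np.hypot(a,h)*1e3,np.arctan2(a,h)))
E
python3 -c "
from h import *
bat()
"
```

```text
t 4.13 p [0.5419 0.3716 0.1149] x [-0.017 -0.009 -1.   ] y [-0.128  0.992 -0.007] F [-4.1 -0.7 -9.9] w 0.029 q [ 0.49  0.41  1.6   0.    1.15 -1.21]
boxx -10.5 boxy -0.9 h 84.0 r 84.7 th -0.124
```

Request:
move_arm([
  [-0.03, 0, 0.06, 0, -0.008, 0],
  [-0.02, 0, 0.06, 0, -0.005, 0],
  [-0.01, 0, 0.07, 0, 0, 0],
])

```text
clock: 4.38
eef_pos: [0.5508, 0.3728, 0.115]
eef_rot: [-0.05, 0.715, 0.041, 0.696]
force: [-7.7, 0.6, -8.3]
gripper_width: 0.0289
```

```bash
python3 -c "
from h import *
bat()
"
```

```text
t 4.38 p [0.5508 0.3728 0.115 ] x [-0.026 -0.014 -1.   ] y [-0.129  0.992 -0.011] F [-7.7  0.6 -8.3] w 0.0289 q [ 0.49  0.43  1.57 -0.    1.17 -1.21]
boxx -1.3 boxy -0.8 h 84.1 r 84.1 th -0.016
```

Request:
move_arm([
  [-0.04, 0.003, 0, 0, -0.012, 0],
  [-0.02, 0, 0, 0, -0.006, 0],
])

```text
clock: 4.55
eef_pos: [0.5483, 0.3726, 0.1192]
eef_rot: [-0.05, 0.707, 0.041, 0.704]
force: [-1.1, 1.3, -11.1]
gripper_width: 0.0287
```

```bash
python3 -c "
from h import *
bat()
"
```

```text
t 4.55 p [0.5483 0.3726 0.1192] x [-0.003 -0.013 -1.   ] y [-0.129  0.992 -0.012] F [ -1.1   1.3 -11.1] w 0.0287 q [ 0.5   0.41  1.59 -0.01  1.15 -1.2 ]
boxx -4.3 boxy -0.6 h 88.3 r 88.4 th -0.049
```

Request:
move_arm([
  [-0.005, 0, 0.08, 0, -0.004, 0],
  [0, 0, 0.1, 0, -0.004, 0],
  [0.005, 0, 0.1, 0, -0.004, 0],
])

```text
clock: 4.8
eef_pos: [0.5709, 0.3755, 0.1162]
eef_rot: [-0.052, 0.708, 0.041, 0.703]
force: [-8.2, 0.1, -7.8]
gripper_width: 0.0285
```

```bash
python3 -c "
from h import *
bat()
"
```

```text
t 4.8 p [0.5709 0.3755 0.1162] x [-0.005 -0.016 -1.   ] y [-0.131  0.991 -0.016] F [-8.2  0.1 -7.8] w 0.0285 q [ 0.48  0.45  1.54 -0.01  1.17 -1.21]
boxx 18.6 boxy -0.6 h 85.3 r 87.3 th 0.214
```

Request:
move_arm([
  [0.01, 0, 0.09, 0, 0, 0],
  [0.02, 0, 0.09, 0, 0, 0],
  [0.02, 0, 0.07, 0, 0, 0],
])

```text
clock: 5.05
eef_pos: [0.5907, 0.3781, 0.108]
eef_rot: [-0.054, 0.716, 0.039, 0.695]
force: [-8.9, 0.1, -5.7]
gripper_width: 0.0284
```

```bash
python3 -c "
from h import *
bat()
"
```

```text
t 5.05 p [0.5907 0.3781 0.108 ] x [-0.029 -0.023 -0.999] y [-0.132  0.991 -0.019] F [-8.9  0.1 -5.7] w 0.0284 q [ 0.47  0.51  1.47 -0.01  1.2  -1.23]
boxx 39.0 boxy -0.6 h 77.1 r 86.4 th 0.469
```

Request:
move_arm([
  [0.045, 0, -0.02, 0, 0, 0],
  [0.04, 0, -0.02, 0, 0, 0],
  [0.02, 0, -0.01, 0, 0, 0],
])

```text
clock: 5.3
eef_pos: [0.587, 0.3777, 0.101]
eef_rot: [-0.054, 0.714, 0.039, 0.697]
force: [-3.1, -0.8, -0.2]
gripper_width: 0.0288
```

```bash
python3 -c "
from h import *
bat();snap('wrist','w7',(150,180,420,400),2.5)
"
```

```text
t 5.3 p [0.587  0.3777 0.101 ] x [-0.024 -0.022 -0.999] y [-0.132  0.991 -0.019] F [-3.1 -0.8 -0.2] w 0.0288 q [ 0.48  0.51  1.49 -0.01  1.18 -1.22]
boxx 35.2 boxy -0.4 h 70.1 r 78.4 th 0.465
```

View pics/w7.png

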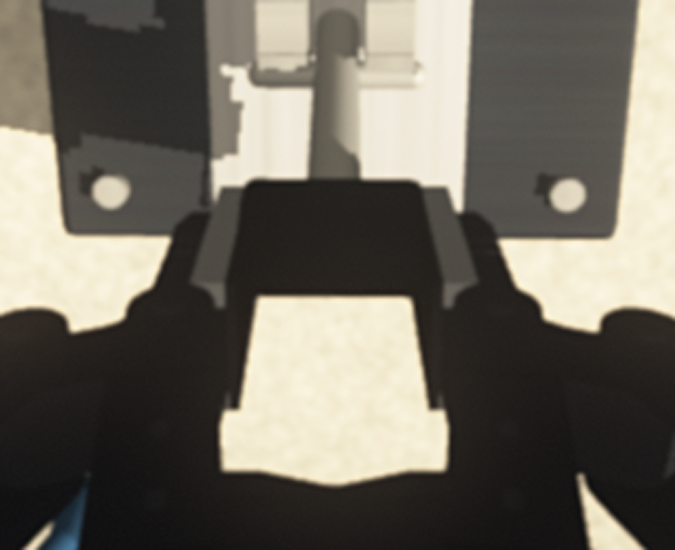

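The bat now lies on the +x side with its cross-pin beyond the teeth. I'll open the fingers.

Request:
move_arm([
  [0.01, 0, 0, 0, 0, 0],
  [0, 0, 0, 0, 0, 0],
  [0, 0, 0, 0, 0, 0],
  [-0.1, 0, 0, 0, -0.01, 0],
  [-0.3, 0, 0, 0, -0.006, 0],
], fingers=-0.3)

```text
clock: 5.77
eef_pos: [0.5921, 0.3783, 0.1504]
eef_rot: [-0.053, 0.701, 0.04, 0.71]
force: [-0.7, -0.3, -0.9]
gripper_width: 0.0552
```

Request:
move_arm([
  [-0.3, 0, -0.1, 0, 0, 0],
  [-0.2, 0, -0.3, 0, 0, 0],
  [0, 0, -0.3, 0, 0, 0],
  [0, 0, 0, 0, 0, 0],
], fingers=-0.5)

```text
clock: 6.1
eef_pos: [0.5141, 0.3706, 0.2253]
eef_rot: [-0.048, 0.691, 0.043, 0.72]
force: [0.2, -0.7, -2.5]
gripper_width: 0.0639
```

```bash
python3 -c "
from h import *
st();snap('wrist','w8');snap('scene','s8',(385,180,480,280),6)
e=np.array([np.cos(BY),np.sin(BY),0])
for r in (.075,.082,.087): print(r,w2px('wrist',[*BC,.05]+e*r*np.sin(.45)+[0,0,r*np.cos(.45)],'w8'))
"
```

```text
t 6.1 p [0.5141 0.3706 0.2253] x [ 0.041 -0.005 -0.999] y [-0.128  0.992 -0.01 ] F [ 0.2 -0.7 -2.5] w 0.0639 q [ 0.53  0.22  1.62 -0.03  1.27 -1.17]
0.075 [283.48154633 282.19183563]
0.082 [283.43788515 289.36071349]
0.087 [283.40573122 294.64017631]
```

View pics/w8.png

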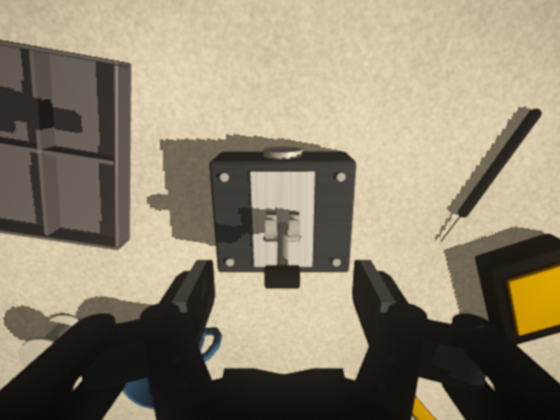

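View pics/s8.png

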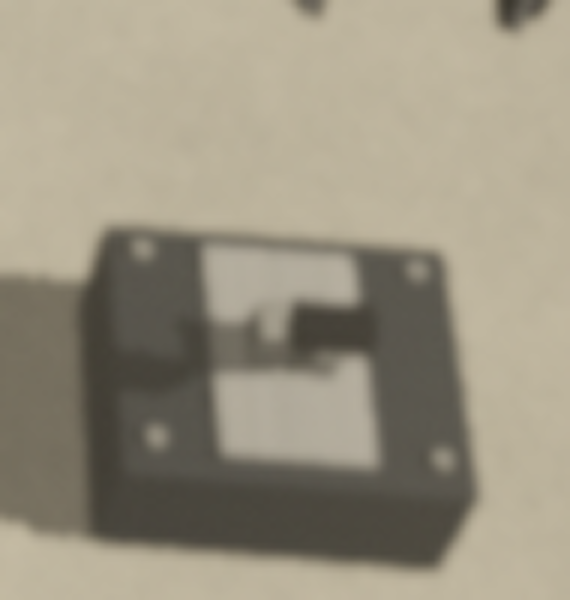

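The bat head is at (282,277) and the home prediction was (283,282), so the bat is back in its lock with the heater OFF. Next, the mould.

```bash
python3 -c "
from h import *
plan([.46,-.105,.25],97.6,vmax=.04)
"
```

```text
dist mm 481.5 ang 2.9 rows 13
  [-0.016, -0.299, -0.077, 0.0, 0.002, 0.0]
  [-0.016, -0.299, -0.077, 0.0, 0.002, 0.0]
  [-0.015, -0.298, -0.077, 0.0, 0.002, 0.0]
  [-0.015, -0.298, -0.077, 0.0, 0.002, 0.0]
  [-0.015, -0.298, -0.077, 0.0, 0.002, 0.0]
  [-0.015, -0.298, -0.077, 0.0, 0.002, 0.0]
  [-0.015, -0.298, -0.078, 0.0, 0.002, 0.0]
  [-0.015, -0.298, -0.078, 0.0, 0.002, 0.0]
  [-0.015, -0.298, -0.078, 0.0, 0.002, 0.0]
  [-0.015, -0.298, -0.078, 0.0, 0.002, 0.0]
  [-0.014, -0.298, -0.078, 0.0, 0.002, 0.0]
  [-0.014, -0.298, -0.078, 0.0, 0.002, 0.0]
  [-0.014, -0.298, -0.079, 0.0, 0.002, 0.0]
```

Request:
move_arm([
  [-0.015, -0.3, -0.077, 0, 0.003, 0],
  [-0.015, -0.3, -0.077, 0, 0.003, 0],
  [-0.015, -0.3, -0.077, 0, 0.003, 0],
  [-0.015, -0.3, -0.077, 0, 0.002, 0],
  [-0.015, -0.3, -0.077, 0, 0.002, 0],
], fingers=-0.2)

```text
clock: 6.62
eef_pos: [0.5055, 0.1895, 0.2409]
eef_rot: [-0.049, 0.689, 0.049, 0.722]
force: [0.1, 0.3, 0.7]
gripper_width: 0.0513
```

Request:
move_arm([
  [-0.015, -0.3, -0.077, 0, 0.002, 0],
  [-0.015, -0.3, -0.077, 0, 0.002, 0],
  [-0.015, -0.3, -0.077, 0, 0.002, 0],
  [-0.015, -0.3, -0.077, 0, 0.002, 0],
  [-0.015, -0.3, -0.077, 0, 0.002, 0],
])

```text
clock: 7.03
eef_pos: [0.4912, -0.0062, 0.2547]
eef_rot: [-0.05, 0.689, 0.046, 0.722]
force: [0.9, -0.3, -0.2]
gripper_width: 0.0516
```

```bash
python3 -c "
from h import *
st();plan([.46,-.105,.25],97.6,vmax=.04)
"
```

```text
t 7.03 p [ 0.4912 -0.0062  0.2547] x [ 0.048 -0.002 -0.999] y [-0.136  0.991 -0.009] F [ 0.9 -0.3 -0.2] w 0.0516 q [-0.16 -0.13  1.93  0.01  1.29 -1.87]
dist mm 103.7 ang 2.7 rows 3
  [0.009, -0.26, -0.124, 0.001, 0.01, 0.002]
  [0.011, -0.26, -0.123, 0.001, 0.01, 0.002]
  [0.012, -0.26, -0.123, 0.001, 0.01, 0.002]
```

Request:
move_arm([
  [0.01, -0.26, -0.124, 0, 0.012, 0.002],
  [0.01, -0.26, -0.123, 0, 0.012, 0.002],
  [0.01, -0.26, -0.123, 0, 0.012, 0.002],
  [0, 0, 0, 0, 0, 0],
])

```text
clock: 7.37
eef_pos: [0.4642, -0.1207, 0.2563]
eef_rot: [-0.049, 0.705, 0.041, 0.706]
force: [0.2, 0.0, 0.5]
gripper_width: 0.0513
```

```bash
python3 -c "
from h import *
st();snap('wrist','w9')
C=np.array([.4888,-.1053]);a=np.radians(7.6);ex=np.array([np.cos(a),np.sin(a)]);ey=np.array([-ex[1],ex[0]])
for sx in(1,-1):
  for sy in (1,-1):
    q=C+sx*.044*ex+sy*.034*ey; print(sx,sy,q,w2px('wrist',[*q,.074],'w9'))
"
```

```text
t 7.37 p [ 0.4642 -0.1207  0.2563] x [ 0.002 -0.011 -1.   ] y [-0.127  0.992 -0.011] F [0.2 0.  0.5] w 0.0513 q [-0.39 -0.13  1.92 -0.01  1.34 -2.09]
1 1 [ 0.52791677 -0.06577939] [328.96773622 251.29355592]
1 -1 [ 0.5369102  -0.13318205] [265.34090093 251.42720859]
-1 1 [ 0.4406898  -0.07741795] [331.99598969 169.54542597]
-1 -1 [ 0.44968323 -0.14482061] [263.3519793  169.87934659]
```

View pics/w9.png

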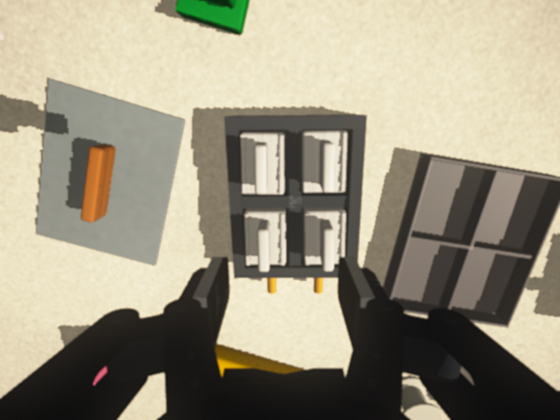

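Fin tops in the wrist view are at (328,251), (264,250), (328,170) and (261,170), each within 4 px of prediction. I'll take the +x+y casting first.

```bash
python3 -c "
from h import *
for u,v in [(328,251),(264,250),(328,170),(261,170)]: print(px2w('wrist',u,v,.074,'w9'))
plan([.5275,-.066,.10],97.6,vmax=.04)
"
```

```text
[ 0.52771453 -0.06685906  0.074     ]
[ 0.53544718 -0.13478657  0.074     ]
[ 0.44164092 -0.08126136  0.074     ]
[ 0.4501008  -0.14712401  0.074     ]
dist mm 176.6 ang 0.6 rows 5
  [0.261, 0.076, 0.114, -0.001, 0.0, 0.001]
  [0.261, 0.076, 0.114, -0.001, 0.0, 0.001]
  [0.261, 0.075, 0.114, -0.001, 0.0, 0.001]
  [0.261, 0.074, 0.114, -0.001, 0.0, 0.001]
  [0.261, 0.074, 0.115, -0.001, 0.0, 0.001]
```

Request:
move_arm([
  [0.26, 0.076, 0.114, -0.001, 0, 0.002],
  [0.26, 0.076, 0.114, -0.001, 0, 0.002],
  [0.26, 0.075, 0.114, -0.001, 0, 0.002],
  [0.25, 0.074, 0.114, -0.001, 0, 0.002],
  [0.15, 0.06, 0.1, 0, 0, 0],
], fingers=0)

```text
clock: 7.83
eef_pos: [0.5421, -0.0719, 0.1228]
eef_rot: [-0.047, 0.695, 0.042, 0.716]
force: [-0.5, -0.7, -0.4]
gripper_width: 0.0429
```

```bash
python3 -c "
from h import *
st();snap('wrist','w10'); plan([.5275,-.066,.046],97.6)
print(w2px('wrist',[.5275,-.066,.074],'w10'))
"
```

```text
t 7.83 p [ 0.5421 -0.0719  0.1228] x [ 0.031 -0.005 -1.   ] y [-0.125  0.992 -0.009] F [-0.5 -0.7 -0.4] w 0.0429 q [-0.26  0.15  1.91  0.    1.05 -1.96]
dist mm 75.3 ang 1.6 rows 3
  [0.204, 0.017, -0.044, -0.001, 0.006, 0.001]
  [0.204, 0.017, -0.042, -0.001, 0.006, 0.001]
  [0.205, 0.017, -0.04, -0.001, 0.006, 0.001]
[297.5839746 212.7226861]
```

View pics/w10.png

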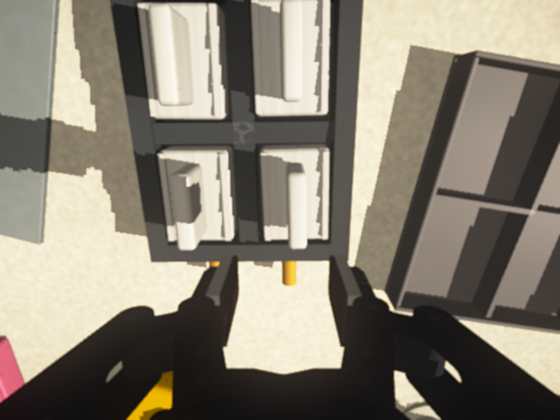

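Request:
move_arm([
  [0.15, 0.025, -0.06, 0, 0.016, 0],
  [0.15, 0.02, -0.04, 0, 0, 0],
  [0, 0, 0, 0, 0, 0],
])

```text
clock: 8.13
eef_pos: [0.5336, -0.0632, 0.0819]
eef_rot: [-0.048, 0.704, 0.044, 0.707]
force: [-1.8, 0.1, -0.3]
gripper_width: 0.0429
```

```bash
python3 -c "
from h import *
st();snap('wrist','w11'); plan([.5275,-.066,.046],97.6)
print(w2px('wrist',[.5275,-.066,.074],'w11'))
"
```

```text
t 8.13 p [ 0.5336 -0.0632  0.0819] x [ 0.004 -0.006 -1.   ] y [-0.131  0.991 -0.006] F [-1.8  0.1 -0.3] w 0.0429 q [-0.25  0.21  1.93 -0.01  1.   -1.95]
dist mm 38.5 ang 0.5 rows 2
  [0.157, -0.005, -0.033, -0.001, 0.002, 0.002]
  [0.157, -0.005, -0.033, -0.001, 0.002, 0.002]
[280.58500856 254.14644672]
```

View pics/w11.png

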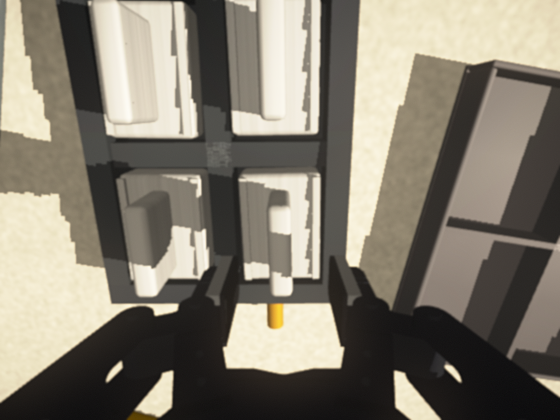

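Request:
move_arm([
  [0.16, -0.005, -0.045, 0, 0.002, 0],
  [0.14, -0.003, -0.02, 0, 0.002, 0],
  [0.01, 0, 0, 0, 0, 0],
])

```text
clock: 8.43
eef_pos: [0.5348, -0.0664, 0.0521]
eef_rot: [-0.051, 0.701, 0.043, 0.71]
force: [-0.5, 0.1, 0.3]
gripper_width: 0.0427
```

```bash
python3 -c "
from h import *
st();plan([.526,-.066,.046],97.6)
"
```

```text
t 8.43 p [ 0.5348 -0.0664  0.0521] x [ 0.013 -0.01  -1.   ] y [-0.132  0.991 -0.012] F [-0.5  0.1  0.3] w 0.0427 q [-0.25  0.26  1.94 -0.01  0.93 -1.95]
dist mm 10.7 ang 1.0 rows 1
  [0.05, 0.014, -0.073, 0.0, 0.007, 0.008]
```

Request:
move_arm([
  [0.04, 0.006, -0.08, 0, 0.008, 0.006],
  [0.01, 0, -0.01, 0, 0, 0],
])

```text
clock: 8.6
eef_pos: [0.5265, -0.0677, 0.0489]
eef_rot: [-0.048, 0.704, 0.046, 0.707]
force: [-0.7, -0.0, -0.3]
gripper_width: 0.0425
```

```bash
python3 -c "
from h import *
st();plan([.526,-.066,.046],97.6)
"
```

```text
t 8.6 p [ 0.5265 -0.0677  0.0489] x [ 0.004 -0.003 -1.   ] y [-0.133  0.991 -0.003] F [-0.7 -0.  -0.3] w 0.0425 q [-0.26  0.25  1.96 -0.    0.93 -1.96]
dist mm 3.4 ang 0.3 rows 1
  [0.024, 0.015, -0.002, 0.0, 0.002, 0.002]
```

Good enough. Close and lift.

Request:
move_arm([
  [0.02, 0.012, 0, 0, 0, 0],
  [0, 0, 0, 0, 0, 0],
  [0, 0, 0, 0, 0, 0],
  [0, 0, 0, 0, 0, 0],
  [0, 0, 0, 0, 0, 0],
], fingers=1, newtons=80)

```text
clock: 9.02
eef_pos: [0.5288, -0.067, 0.0503]
eef_rot: [-0.049, 0.702, 0.045, 0.709]
force: [0.8, -0.3, -2.2]
gripper_width: 0.0102
```

Request:
move_arm([
  [-0.15, 0, 0, 0, 0, 0],
  [-0.2, 0, 0, 0, 0, 0],
  [-0.25, 0, 0, 0, 0, 0],
  [-0.2, 0, 0, 0, 0, 0],
])

```text
clock: 9.35
eef_pos: [0.5202, -0.0647, 0.1402]
eef_rot: [-0.046, 0.709, 0.047, 0.702]
force: [0.5, -0.8, -1.9]
gripper_width: 0.0108
```

```bash
cat >> h.py <<'E'
TC=np.array([.5208,.1149]); TY=np.radians(-2.0)
def comp(sx,sy):
    ex=np.array([np.cos(TY),np.sin(TY)]); ey=np.array([-ex[1],ex[0]])
    return TC+sx*.049*ex+sy*.040*ey
E
python3 -c "
from h import *
st();print([comp(a,b) for a in (1,-1) for b in (1,-1)]);c=comp(1,-1);plan([*c,.14],88)
"
```

```text
t 9.35 p [ 0.5202 -0.0647  0.1402] x [-0.01   0.001 -1.   ] y [-0.132  0.991  0.002] F [ 0.5 -0.8 -1.9] w 0.0108 q [-0.26  0.11  1.92 -0.    1.12 -1.96]
[array([0.57116613, 0.15316556]), array([0.56837417, 0.07321429]), array([0.47322583, 0.15658571]), array([0.47043387, 0.07663444])]
dist mm 146.1 ang 9.6 rows 4
  [0.0, 0.272, 0.137, 0.027, -0.002, 0.0]
  [0.0, 0.277, 0.126, 0.027, -0.002, 0.0]
  [0.0, 0.282, 0.114, 0.027, -0.002, 0.0]
  [0.0, 0.287, 0.102, 0.027, -0.002, 0.0]
```

Request:
move_arm([
  [0, 0.272, 0.137, 0.028, -0.002, 0],
  [0, 0.277, 0.126, 0.028, -0.002, 0],
  [0, 0.282, 0.114, 0.028, -0.002, 0],
  [0, 0.25, 0.09, 0.025, 0, 0],
  [0, 0, 0, 0, 0, 0],
])

```text
clock: 9.77
eef_pos: [0.5747, 0.0698, 0.1487]
eef_rot: [0.019, 0.701, -0.02, 0.712]
force: [-0.2, -0.7, -2.0]
gripper_width: 0.0104
```

```bash
python3 -c "
from h import *
st();c=comp(1,-1);plan([*c,.05],88); snap('wrist','w12')
"
```

```text
t 9.77 p [0.5747 0.0698 0.1487] x [ 0.016 -0.001 -1.   ] y [ 0.055  0.998 -0.001] F [-0.2 -0.7 -2. ] w 0.0104 q [ 0.    0.19  1.8  -0.    1.13 -1.51]
dist mm 99.0 ang 1.5 rows 3
  [0.274, 0.009, -0.022, -0.004, 0.003, 0.0]
  [0.274, 0.009, -0.021, -0.004, 0.003, 0.0]
  [0.274, 0.009, -0.019, -0.004, 0.003, 0.0]
```

View pics/w12.png

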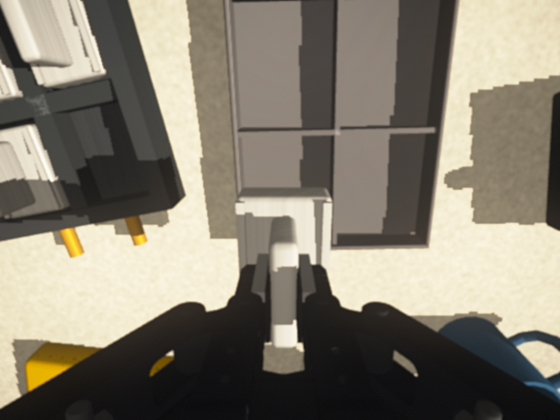

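```bash
python3 -c "
from h import *
print(px2w('wrist',337,130,.026,'w12'), px2w('wrist',429,247,.03,'w12'))
ex=np.array([np.cos(TY),np.sin(TY)]); ey=np.array([-ex[1],ex[0]]);print(TC+.1*ex+.082*ey)
"
```

```text
[0.51960911 0.11419835 0.026     ] [0.62167763 0.19177277 0.03      ]
[0.62360084 0.1933601 ]
```

Request:
move_arm([
  [0.25, 0.012, -0.04, 0, 0.01, 0],
  [0.27, 0.01, -0.04, 0, 0.006, 0],
  [0.15, 0.005, -0.02, 0, 0, 0],
  [0, 0, 0, 0, 0, 0],
])

```text
clock: 10.15
eef_pos: [0.5631, 0.0701, 0.0673]
eef_rot: [0.016, 0.71, -0.019, 0.704]
force: [-0.9, 0.4, -2.9]
gripper_width: 0.0103
```

```bash
python3 -c "
from h import *
st();c=comp(1,-1);plan([*c,.0395],88); snap('wrist','w13')
"
```

```text
t 10.15 p [0.5631 0.0701 0.0673] x [-0.008 -0.005 -1.   ] y [ 0.05   0.999 -0.005] F [-0.9  0.4 -2.9] w 0.0103 q [ 0.    0.3   1.85 -0.01  1.   -1.51]
dist mm 28.4 ang 1.0 rows 1
  [0.231, 0.029, 0.044, -0.009, -0.005, 0.003]
```

View pics/w13.png

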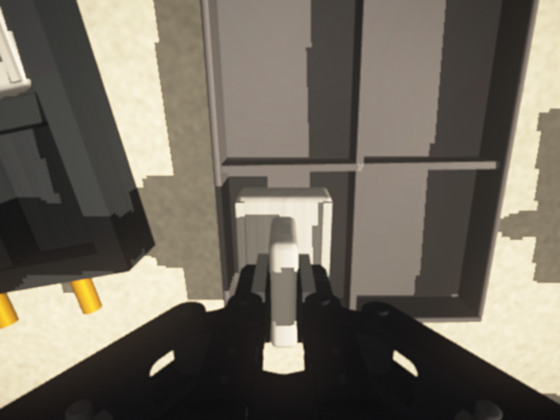

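Request:
move_arm([
  [0.12, 0.025, 0.035, 0, -0.005, 0],
  [0.1, 0, 0, 0, 0, 0],
  [0.01, 0, 0, 0, 0, 0],
])

```text
clock: 10.45
eef_pos: [0.5706, 0.0705, 0.0433]
eef_rot: [0.016, 0.705, -0.02, 0.709]
force: [-0.8, -1.2, -2.5]
gripper_width: 0.0104
```

```bash
python3 -c "
from h import *
st();c=comp(1,-1);plan([*c,.0395],88)
"
```

```text
t 10.45 p [0.5706 0.0705 0.0433] x [ 0.006 -0.006 -1.   ] y [ 0.051  0.999 -0.006] F [-0.8 -1.2 -2.5] w 0.0104 q [ 0.    0.34  1.85 -0.01  0.94 -1.51]
dist mm 5.2 ang 1.1 rows 1
  [0.032, 0.022, -0.019, -0.01, 0.004, 0.004]
```

Request:
move_arm([
  [0.03, 0.01, -0.01, 0, 0, 0],
  [0.02, 0, 0, 0, 0, 0],
])

```text
clock: 10.62
eef_pos: [0.5707, 0.0709, 0.0397]
eef_rot: [0.016, 0.704, -0.021, 0.71]
force: [-5.5, 0.3, 8.1]
gripper_width: 0.0106
```

```bash
python3 -c "
from h import *
st()
"
```

```text
t 10.62 p [0.5707 0.0709 0.0397] x [ 0.007 -0.007 -1.   ] y [ 0.052  0.999 -0.006] F [-5.5  0.3  8.1] w 0.0106 q [ 0.01  0.35  1.85 -0.01  0.93 -1.51]
```

Touchdown (Fz = +8). I'll release and retreat.

Request:
move_arm([
  [0, 0, 0, 0, 0, 0],
  [0, 0, 0, 0, 0, 0],
  [0, 0, 0, 0, 0, 0],
  [-0.15, 0, 0, 0, 0, 0],
  [-0.3, 0, 0, 0, 0, 0],
], fingers=0)

```text
clock: 11.03
eef_pos: [0.5679, 0.0706, 0.0923]
eef_rot: [0.016, 0.706, -0.021, 0.707]
force: [0.3, 0.4, -0.3]
gripper_width: 0.0423
```

```bash
python3 -c "
from h import *
st();plan([.534,-.134,.10],97.6,vmax=.04); snap('wrist','w14')
"
```

```text
t 11.03 p [0.5679 0.0706 0.0923] x [ 0.001 -0.007 -1.   ] y [ 0.052  0.999 -0.007] F [ 0.3  0.4 -0.3] w 0.0423 q [ 0.    0.26  1.84 -0.01  1.04 -1.51]
dist mm 207.5 ang 10.6 rows 6
  [-0.009, -0.286, -0.032, -0.02, 0.0, 0.001]
  [-0.009, -0.285, -0.041, -0.02, 0.0, 0.001]
  [-0.009, -0.284, -0.05, -0.02, 0.0, 0.001]
  [-0.01, -0.282, -0.059, -0.02, 0.0, 0.001]
  [-0.01, -0.28, -0.067, -0.02, 0.0, 0.001]
  [-0.01, -0.278, -0.076, -0.02, 0.0, 0.001]
```

View pics/w14.png

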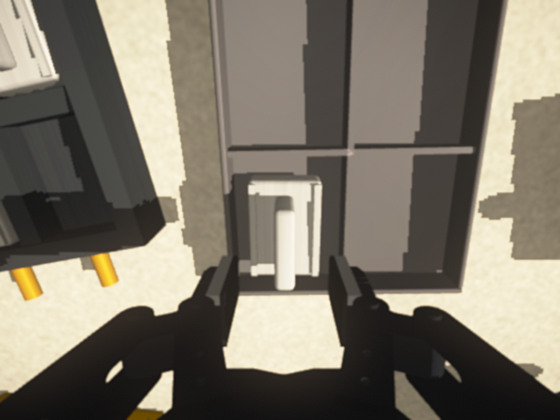

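Casting 1 stands in the tray. Next, the +x−y casting.

Request:
move_arm([
  [-0.15, -0.28, -0.032, -0.022, 0, 0],
  [-0.1, -0.285, -0.04, -0.022, 0, 0],
  [0, -0.285, -0.05, -0.022, 0, 0],
  [0, -0.28, -0.06, -0.022, 0, 0],
  [0.05, -0.28, -0.07, -0.022, 0, 0],
])

```text
clock: 11.5
eef_pos: [0.5576, -0.0992, 0.141]
eef_rot: [-0.055, 0.69, 0.046, 0.72]
force: [0.5, -0.8, -0.2]
gripper_width: 0.0423
```

```bash
python3 -c "
from h import *
st();plan([.534,-.135,.085],97.6,vmax=.04)
"
```

```text
t 11.5 p [ 0.5576 -0.0992  0.141 ] x [ 0.044 -0.01  -0.999] y [-0.141  0.99  -0.016] F [ 0.5 -0.8 -0.2] w 0.0423 q [-0.3   0.16  1.86  0.    1.08 -2.02]
dist mm 70.5 ang 2.6 rows 2
  [0.23, -0.13, -0.128, 0.003, 0.013, 0.005]
  [0.232, -0.133, -0.123, 0.003, 0.013, 0.005]
```

Request:
move_arm([
  [0.12, -0.08, -0.14, 0.003, 0.02, 0.005],
  [0.2, -0.05, -0.12, 0, 0.006, 0.005],
  [0.1, 0, 0, 0, 0, 0],
  [0, 0, 0, 0, 0, 0],
])

```text
clock: 11.83
eef_pos: [0.534, -0.13, 0.095]
eef_rot: [-0.049, 0.7, 0.043, 0.711]
force: [-0.5, -0.1, 0.3]
gripper_width: 0.0425
```

```bash
python3 -c "
from h import *
st();plan([.534,-.135,.049],97.6,vmax=.04);snap('wrist','w15')
print(w2px('wrist',[.534,-.135,.074],'w15'))
"
```

```text
t 11.83 p [ 0.534 -0.13   0.095] x [ 0.016 -0.008 -1.   ] y [-0.129  0.992 -0.01 ] F [-0.5 -0.1  0.3] w 0.0425 q [-0.37  0.21  1.9  -0.    1.01 -2.07]
dist mm 46.3 ang 1.0 rows 2
  [0.192, -0.019, -0.005, -0.001, 0.005, 0.003]
  [0.192, -0.02, -0.004, -0.001, 0.005, 0.003]
[275.5555338  253.25779209]
```

View pics/w15.png

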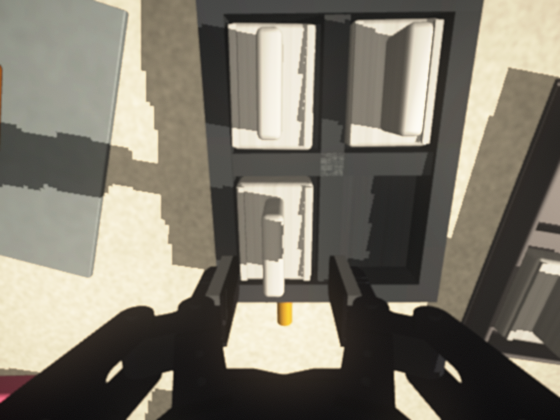

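Request:
move_arm([
  [0.19, -0.025, -0.03, 0, 0.007, 0.003],
  [0.16, -0.02, -0.03, 0, 0.004, 0.003],
  [0.03, 0, -0.02, 0, 0, 0],
])

```text
clock: 12.13
eef_pos: [0.5328, -0.1362, 0.0548]
eef_rot: [-0.049, 0.702, 0.046, 0.709]
force: [-1.4, 0.6, 0.5]
gripper_width: 0.0427
```

```bash
python3 -c "
from h import *
st();plan([.533,-.136,.048],97.6,vmax=.04)
"
```

```text
t 12.13 p [ 0.5328 -0.1362  0.0548] x [ 0.01  -0.004 -1.   ] y [-0.133  0.991 -0.006] F [-1.4  0.6  0.5] w 0.0427 q [-0.38  0.27  1.91 -0.    0.94 -2.08]
dist mm 6.8 ang 0.6 rows 1
  [0.057, 0.002, 0.001, 0.001, 0.006, 0.004]
```

Request:
move_arm([
  [0.04, 0, -0.01, 0, 0.005, 0.003],
  [0.02, 0, 0, 0, 0, 0],
])

```text
clock: 12.3
eef_pos: [0.533, -0.135, 0.0486]
eef_rot: [-0.048, 0.705, 0.048, 0.706]
force: [0.1, 0.1, 0.3]
gripper_width: 0.043
```

Request:
move_arm([
  [0, 0, 0, 0, 0, 0],
  [0, 0, 0, 0, 0, 0],
  [0, 0, 0, 0, 0, 0],
  [0, 0, 0, 0, 0, 0],
], fingers=1, newtons=80)

```text
clock: 12.63
eef_pos: [0.5358, -0.1341, 0.0514]
eef_rot: [-0.05, 0.703, 0.048, 0.708]
force: [-0.4, -0.0, -2.4]
gripper_width: 0.0106
```

Request:
move_arm([
  [-0.15, 0, 0, 0, 0, 0],
  [-0.2, 0, 0, 0, 0, 0],
  [-0.25, 0, 0, 0, 0, 0],
  [-0.2, 0.05, 0, 0, 0, 0],
])

```text
clock: 12.97
eef_pos: [0.5273, -0.1255, 0.1422]
eef_rot: [-0.047, 0.709, 0.05, 0.702]
force: [1.1, -0.3, -1.6]
gripper_width: 0.011
```

```bash
python3 -c "
from h import *
st();c=comp(1,1);plan([*c,.15],88,vmax=.04)
"
```

```text
t 12.97 p [ 0.5273 -0.1255  0.1422] x [-0.011  0.004 -1.   ] y [-0.137  0.991  0.006] F [ 1.1 -0.3 -1.6] w 0.011 q [-0.36  0.14  1.88  0.    1.13 -2.07]
dist mm 282.2 ang 9.9 rows 8
  [-0.007, 0.281, 0.085, 0.014, -0.001, 0.0]
  [-0.007, 0.283, 0.079, 0.014, -0.001, 0.0]
  [-0.008, 0.285, 0.073, 0.014, -0.001, 0.0]
  [-0.008, 0.286, 0.067, 0.014, -0.001, 0.0]
  [-0.008, 0.288, 0.061, 0.014, -0.001, 0.0]
  [-0.008, 0.289, 0.054, 0.014, -0.001, 0.0]
  [-0.008, 0.29, 0.048, 0.014, -0.001, 0.0]
  [-0.008, 0.291, 0.042, 0.014, -0.001, 0.0]
```

Request:
move_arm([
  [-0.02, 0.28, 0.085, 0.016, 0, 0],
  [-0.02, 0.283, 0.08, 0.016, 0, 0],
  [-0.01, 0.285, 0.073, 0.016, 0, 0],
  [-0.01, 0.286, 0.067, 0.016, 0, 0],
  [-0.01, 0.288, 0.06, 0.016, 0, 0],
])

```text
clock: 13.38
eef_pos: [0.5616, 0.0464, 0.1601]
eef_rot: [0.001, 0.706, -0.003, 0.709]
force: [0.7, 0.4, -2.4]
gripper_width: 0.0106
```

```bash
python3 -c "
from h import *
st();c=comp(1,1);plan([*c,.14],88,vmax=.04)
"
```

```text
t 13.38 p [0.5616 0.0464 0.1601] x [ 0.004 -0.003 -1.   ] y [ 0.006  1.    -0.002] F [ 0.7  0.4 -2.4] w 0.0106 q [-0.04  0.16  1.82 -0.    1.16 -1.6 ]
dist mm 109.1 ang 1.7 rows 3
  [0.055, 0.297, 0.024, 0.006, 0.001, 0.001]
  [0.055, 0.297, 0.022, 0.006, 0.001, 0.001]
  [0.056, 0.297, 0.019, 0.006, 0.001, 0.001]
```

Request:
move_arm([
  [0.03, 0.297, 0.024, 0.006, 0, 0],
  [0.05, 0.297, 0.022, 0.006, 0, 0],
  [0.1, 0.22, 0.01, 0.004, 0, 0],
  [0.15, 0, -0.02, 0, 0, 0],
  [0.05, 0, 0, 0, 0, 0],
])

```text
clock: 13.8
eef_pos: [0.5696, 0.1574, 0.117]
eef_rot: [0.01, 0.702, -0.008, 0.712]
force: [-1.6, -0.4, -2.6]
gripper_width: 0.0109
```

```bash
python3 -c "
from h import *
st();c=comp(1,1);plan([*c,.045],88,vmax=.04)
"
```

```text
t 13.8 p [0.5696 0.1574 0.117 ] x [ 0.013  0.002 -1.   ] y [0.026 1.    0.003] F [-1.6 -0.4 -2.6] w 0.0109 q [ 0.15  0.26  1.79  0.    1.08 -1.39]
dist mm 72.1 ang 0.9 rows 2
  [0.3, -0.018, 0.003, 0.003, 0.004, -0.001]
  [0.3, -0.018, 0.005, 0.003, 0.004, -0.001]
```

Request:
move_arm([
  [0.22, -0.03, -0.01, 0.003, 0.008, 0],
  [0.22, -0.01, -0.01, 0.003, 0.005, 0],
  [0.06, 0, 0, 0, 0, 0],
  [0, 0, 0, 0, 0, 0],
])

```text
clock: 14.13
eef_pos: [0.5665, 0.153, 0.0549]
eef_rot: [0.013, 0.71, -0.011, 0.704]
force: [-0.3, -0.1, -2.1]
gripper_width: 0.0102
```

```bash
python3 -c "
from h import *
st();c=comp(1,1);plan([*c,.0395],88,vmax=.04);snap('wrist','w16')
"
```

```text
t 14.13 p [0.5665 0.153  0.0549] x [-0.009  0.003 -1.   ] y [0.035 0.999 0.003] F [-0.3 -0.1 -2.1] w 0.0102 q [ 0.14  0.35  1.81  0.    0.99 -1.4 ]
dist mm 16.1 ang 0.6 rows 1
  [0.128, 0.003, 0.04, 0.0, -0.006, -0.002]
```

View pics/w16.png

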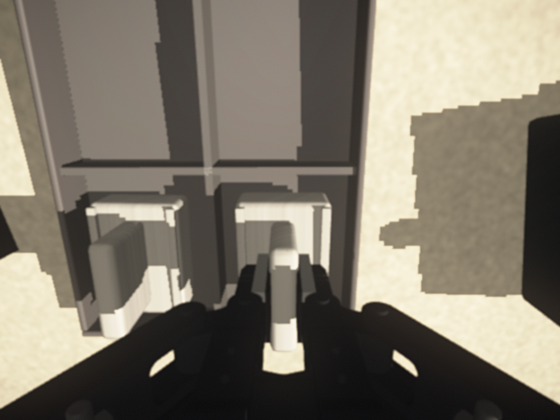

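Request:
move_arm([
  [0.08, 0, 0.03, 0, -0.005, 0],
  [0.05, 0, 0, 0, 0, 0],
  [0.01, 0, 0, 0, 0, 0],
])

```text
clock: 14.43
eef_pos: [0.5738, 0.1521, 0.0415]
eef_rot: [0.014, 0.705, -0.012, 0.709]
force: [0.8, -1.0, -2.5]
gripper_width: 0.0105
```

Request:
move_arm([
  [0.02, 0, 0, 0, 0, 0],
  [0, 0, 0, 0, 0, 0],
])

```text
clock: 14.6
eef_pos: [0.5755, 0.152, 0.0412]
eef_rot: [0.014, 0.704, -0.012, 0.71]
force: [-0.8, 0.2, -2.7]
gripper_width: 0.0105
```

Request:
move_arm([
  [0.03, 0, -0.03, 0, 0, 0],
  [0.03, 0, -0.02, 0, 0, 0],
])

```text
clock: 14.77
eef_pos: [0.5759, 0.1523, 0.0404]
eef_rot: [0.014, 0.699, -0.011, 0.715]
force: [-5.5, -1.9, 16.2]
gripper_width: 0.0106
```

```bash
python3 -c "
from h import *
st()
"
```

```text
t 14.77 p [0.5759 0.1523 0.0404] x [ 0.022  0.004 -1.   ] y [0.036 0.999 0.005] F [-5.5 -1.9 16.2] w 0.0106 q [ 0.14  0.37  1.82  0.    0.93 -1.39]
```

Touchdown. I'll release and go on to the third casting (−x+y).

Request:
move_arm([
  [-0.005, 0, 0, 0, 0, 0],
  [0, 0, 0, 0, 0, 0],
  [0, 0, 0, 0, 0, 0],
  [-0.15, 0, 0, 0, 0.005, 0],
  [-0.3, 0, 0, 0, 0.005, 0],
], fingers=0)

```text
clock: 15.18
eef_pos: [0.5707, 0.1517, 0.0916]
eef_rot: [0.014, 0.708, -0.012, 0.706]
force: [-0.4, -0.3, -0.1]
gripper_width: 0.0429
```

Request:
move_arm([
  [-0.3, 0, -0.1, 0, 0, 0],
  [-0.1, -0.1, -0.25, 0, 0, 0],
])

```text
clock: 15.35
eef_pos: [0.5349, 0.1423, 0.1456]
eef_rot: [0.015, 0.704, -0.011, 0.71]
force: [1.5, -0.3, 1.5]
gripper_width: 0.0428
```

```bash
python3 -c "
from h import *
st();plan([.441,-.079,.11],97.6,vmax=.04);snap('wrist','w17')
"
```

```text
t 15.35 p [0.5349 0.1423 0.1456] x [ 0.009  0.006 -1.   ] y [0.036 0.999 0.006] F [ 1.5 -0.3  1.5] w 0.0428 q [ 0.13  0.15  1.86  0.    1.12 -1.41]
dist mm 243.0 ang 9.7 rows 7
  [0.04, -0.268, -0.103, -0.015, 0.001, 0.0]
  [0.04, -0.265, -0.109, -0.015, 0.001, 0.0]
  [0.041, -0.262, -0.115, -0.015, 0.001, 0.0]
  [0.041, -0.259, -0.121, -0.015, 0.001, 0.0]
  [0.041, -0.256, -0.128, -0.015, 0.001, 0.0]
  [0.042, -0.253, -0.134, -0.015, 0.001, 0.0]
  [0.042, -0.25, -0.14, -0.015, 0.001, 0.0]
```

View pics/w17.png

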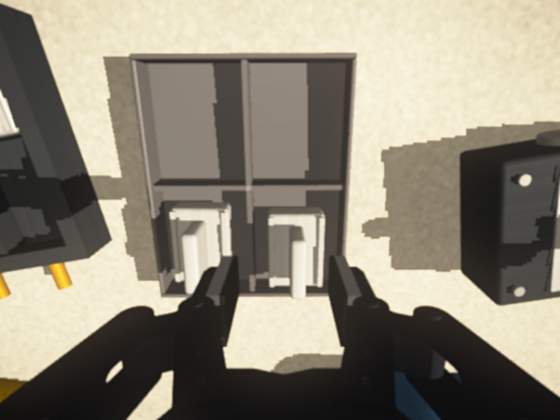

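Two castings stand in the near row of the view, at (205,245) and (297,250). Now the third.

Request:
move_arm([
  [0, -0.268, -0.103, -0.018, 0, 0],
  [0, -0.265, -0.109, -0.018, 0, 0],
  [0.02, -0.262, -0.115, -0.018, 0, 0],
  [0.02, -0.259, -0.121, -0.018, 0, 0],
  [0.04, -0.256, -0.128, -0.018, 0, 0],
])

```text
clock: 15.82
eef_pos: [0.4611, -0.0182, 0.1367]
eef_rot: [-0.042, 0.702, 0.045, 0.709]
force: [0.2, -0.3, 0.2]
gripper_width: 0.0426
```

```bash
python3 -c "
from h import *
st();plan([.441,-.079,.10],97.6,vmax=.04)
"
```

```text
t 15.82 p [ 0.4611 -0.0182  0.1367] x [ 0.009  0.005 -1.   ] y [-0.124  0.992  0.003] F [ 0.2 -0.3  0.2] w 0.0426 q [-0.2  -0.04  2.08  0.01  1.09 -1.89]
dist mm 73.8 ang 0.8 rows 2
  [0.151, -0.242, -0.116, -0.003, 0.003, -0.001]
  [0.152, -0.241, -0.116, -0.003, 0.003, -0.001]
```

Request:
move_arm([
  [0.12, -0.23, -0.116, -0.003, 0.004, 0],
  [0.14, -0.14, -0.08, -0.003, 0.004, 0],
  [0.06, 0, 0, 0, 0, 0],
  [0, 0, 0, 0, 0, 0],
])

```text
clock: 16.15
eef_pos: [0.4398, -0.0714, 0.096]
eef_rot: [-0.045, 0.707, 0.046, 0.705]
force: [0.7, -0.0, 0.9]
gripper_width: 0.0427
```

```bash
python3 -c "
from h import *
st();plan([.441,-.079,.05],97.6,vmax=.04);snap('wrist','w18')
print(w2px('wrist',[.441,-.079,.074],'w18'))
"
```

```text
t 16.15 p [ 0.4398 -0.0714  0.096 ] x [-0.003  0.001 -1.   ] y [-0.127  0.992  0.002] F [ 0.7 -0.   0.9] w 0.0427 q [-0.32  0.    2.13  0.    1.01 -2.02]
dist mm 46.6 ang 0.3 rows 2
  [0.191, -0.032, 0.001, -0.002, -0.001, 0.0]
  [0.191, -0.032, 0.001, -0.002, -0.001, 0.0]
[270.06249016 254.59451862]
```

View pics/w18.png

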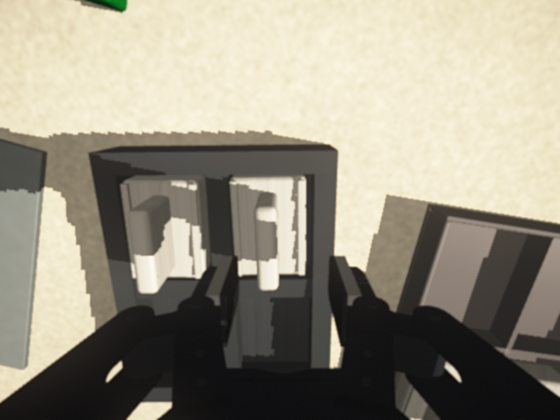

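Request:
move_arm([
  [0.19, -0.038, -0.03, 0, 0, 0],
  [0.16, -0.03, -0.02, 0, 0, 0],
  [0.03, 0, -0.01, 0, 0, 0],
])

```text
clock: 16.45
eef_pos: [0.4392, -0.0787, 0.0533]
eef_rot: [-0.047, 0.703, 0.046, 0.708]
force: [-0.5, -0.1, 0.8]
gripper_width: 0.0427
```

```bash
python3 -c "
from h import *
st();plan([.438,-.080,.049],97.6,vmax=.04)
"
```

```text
t 16.45 p [ 0.4392 -0.0787  0.0533] x [ 0.007 -0.001 -1.   ] y [-0.132  0.991 -0.001] F [-0.5 -0.1  0.8] w 0.0427 q [-0.34  0.08  2.15  0.    0.91 -2.04]
dist mm 4.6 ang 0.4 rows 1
  [0.036, -0.009, -0.012, 0.0, 0.004, 0.001]
```

Request:
move_arm([
  [0.04, -0.008, -0.02, 0, 0.004, 0],
  [0.01, 0, 0, 0, 0, 0],
])

```text
clock: 16.62
eef_pos: [0.4375, -0.0782, 0.0473]
eef_rot: [-0.048, 0.706, 0.047, 0.705]
force: [0.7, -0.9, 0.1]
gripper_width: 0.0425
```

Request:
move_arm([
  [0, 0, 0, 0, 0, 0],
  [0, 0, 0, 0, 0, 0],
  [0, 0, 0, 0, 0, 0],
  [0, 0, 0, 0, 0, 0],
], fingers=1, newtons=80)

```text
clock: 16.95
eef_pos: [0.4401, -0.077, 0.0497]
eef_rot: [-0.049, 0.704, 0.048, 0.707]
force: [0.3, 0.3, -3.6]
gripper_width: 0.0104
```

Request:
move_arm([
  [-0.15, 0, 0, 0, 0, 0],
  [-0.2, 0, 0, 0, 0, 0],
  [-0.25, 0, 0, 0, 0, 0],
  [-0.25, 0.05, 0, 0, 0, 0],
])

```text
clock: 17.28
eef_pos: [0.432, -0.0693, 0.1472]
eef_rot: [-0.047, 0.71, 0.05, 0.701]
force: [0.9, -0.3, -2.7]
gripper_width: 0.0104
```

```bash
python3 -c "
from h import *
st();c=comp(-1,-1);plan([*c,.15],88,vmax=.04)
"
```

```text
t 17.28 p [ 0.432  -0.0693  0.1472] x [-0.013  0.003 -1.   ] y [-0.136  0.991  0.004] F [ 0.9 -0.3 -2.7] w 0.0104 q [-0.32 -0.09  2.11 -0.    1.14 -2.03]
dist mm 151.0 ang 9.9 rows 4
  [-0.006, 0.29, 0.121, 0.027, -0.002, -0.001]
  [-0.006, 0.295, 0.108, 0.027, -0.002, -0.001]
  [-0.006, 0.3, 0.095, 0.027, -0.002, -0.001]
  [-0.006, 0.303, 0.083, 0.027, -0.002, -0.001]
```

Request:
move_arm([
  [-0.006, 0.29, 0.12, 0.028, -0.002, 0],
  [-0.006, 0.295, 0.108, 0.028, -0.002, 0],
  [-0.006, 0.3, 0.095, 0.028, -0.002, 0],
  [0.05, 0.28, 0.08, 0.025, 0, 0],
  [0.1, 0, 0, 0, 0, 0],
])

```text
clock: 17.7
eef_pos: [0.4817, 0.0765, 0.1453]
eef_rot: [0.019, 0.698, -0.018, 0.716]
force: [0.5, 0.1, -1.9]
gripper_width: 0.0101
```

```bash
python3 -c "
from h import *
st();c=comp(-1,-1);plan([*c,.06],88,vmax=.04)
"
```

```text
t 17.7 p [0.4817 0.0765 0.1453] x [ 0.025  0.001 -1.   ] y [0.052 0.999 0.002] F [ 0.5  0.1 -1.9] w 0.0101 q [ 0.01  0.    2.02  0.    1.09 -1.51]
dist mm 86.1 ang 1.8 rows 3
  [0.236, -0.002, -0.037, -0.004, 0.005, 0.0]
  [0.236, -0.002, -0.035, -0.004, 0.005, 0.0]
  [0.237, -0.001, -0.033, -0.004, 0.005, 0.0]
```

Request:
move_arm([
  [0.23, -0.005, -0.05, -0.004, 0.014, 0],
  [0.24, -0.003, -0.04, 0, 0.006, 0],
  [0.12, 0, -0.02, 0, 0, 0],
  [0.03, 0, 0, 0, 0, 0],
])

```text
clock: 18.03
eef_pos: [0.4702, 0.0808, 0.0696]
eef_rot: [0.015, 0.708, -0.012, 0.706]
force: [-0.4, 0.3, -2.6]
gripper_width: 0.0101
```

```bash
python3 -c "
from h import *
st();c=comp(-1,-1);plan([*c,.038],88,vmax=.04);snap('wrist','w19')
"
```

```text
t 18.03 p [0.4702 0.0808 0.0696] x [-0.003  0.003 -1.   ] y [0.038 0.999 0.003] F [-0.4  0.3 -2.6] w 0.0101 q [ 0.02  0.12  2.07  0.    0.96 -1.51]
dist mm 31.9 ang 0.3 rows 1
  [0.263, -0.035, 0.004, -0.002, -0.002, -0.002]
```

View pics/w19.png

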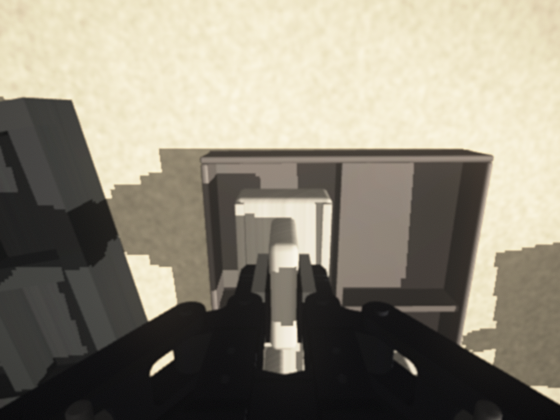

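Request:
move_arm([
  [0.16, -0.035, 0, 0, -0.002, 0],
  [0.12, -0.005, -0.01, 0, 0, 0],
  [0.02, 0, 0, 0, 0, 0],
])

```text
clock: 18.33
eef_pos: [0.4729, 0.0761, 0.0386]
eef_rot: [0.015, 0.705, -0.012, 0.709]
force: [-11.9, 2.4, 25.9]
gripper_width: 0.0108
```

```bash
python3 -c "
from h import *
st();c=comp(-1,-1);plan([*c,.038],88,vmax=.04)
"
```

```text
t 18.33 p [0.4729 0.0761 0.0386] x [ 0.006  0.003 -1.   ] y [0.039 0.999 0.004] F [-11.9   2.4  25.9] w 0.0108 q [ 0.01  0.17  2.08  0.    0.88 -1.52]
dist mm 2.6 ang 0.5 rows 1
  [0.005, 0.004, -0.021, -0.002, 0.004, -0.002]
```

Request:
move_arm([
  [-0.01, 0, 0, 0, 0, 0],
  [0, 0, 0, 0, 0, 0],
  [0, 0, 0, 0, 0, 0],
  [-0.15, 0, 0, 0, 0, 0],
  [-0.3, 0, 0, 0, 0, 0],
], fingers=0)

```text
clock: 18.75
eef_pos: [0.4724, 0.0751, 0.0952]
eef_rot: [0.016, 0.706, -0.013, 0.708]
force: [0.0, 0.0, -0.6]
gripper_width: 0.0426
```

```bash
python3 -c "
from h import *
st();plan([.447,-.146,.13],97.6,vmax=.04);snap('wrist','w20')
"
```

```text
t 18.75 p [0.4724 0.0751 0.0952] x [ 0.003  0.004 -1.   ] y [0.041 0.999 0.004] F [ 0.   0.  -0.6] w 0.0426 q [ 0.01  0.07  2.06  0.    1.01 -1.52]
dist mm 225.2 ang 9.9 rows 6
  [-0.05, -0.308, -0.023, -0.018, 0.0, 0.0]
  [-0.049, -0.307, -0.032, -0.018, 0.0, 0.0]
  [-0.049, -0.306, -0.04, -0.018, 0.0, 0.0]
  [-0.049, -0.305, -0.049, -0.018, 0.0, 0.0]
  [-0.049, -0.303, -0.058, -0.018, 0.0, 0.0]
  [-0.049, -0.302, -0.067, -0.018, 0.0, 0.0]
```

View pics/w20.png

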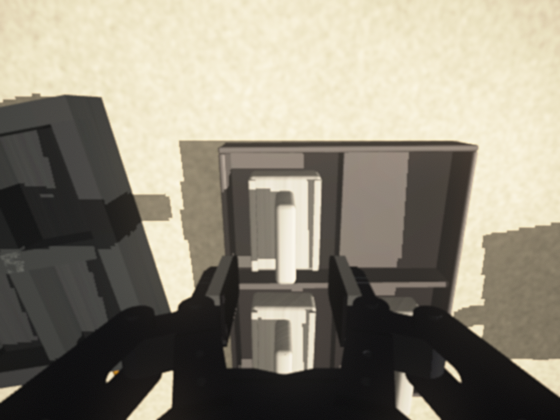

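The third casting is in. Now the fourth.

Request:
move_arm([
  [-0.15, -0.3, -0.023, -0.02, 0, 0],
  [-0.15, -0.305, -0.032, -0.02, 0, 0],
  [0, -0.306, -0.04, -0.02, 0, 0],
  [0, -0.305, -0.049, -0.02, 0, 0],
  [0, -0.303, -0.058, -0.02, 0, 0],
])

```text
clock: 19.22
eef_pos: [0.4684, -0.1079, 0.1512]
eef_rot: [-0.05, 0.689, 0.048, 0.721]
force: [0.2, -0.1, -0.5]
gripper_width: 0.0426
```

```bash
python3 -c "
from h import *
st();plan([.446,-.146,.10],97.6,vmax=.04)
"
```

```text
t 19.22 p [ 0.4684 -0.1079  0.1512] x [ 0.045  0.    -0.999] y [-0.137  0.991 -0.006] F [ 0.2 -0.1 -0.5] w 0.0426 q [-0.38 -0.04  2.05  0.02  1.09 -2.1 ]
dist mm 67.7 ang 2.6 rows 2
  [0.209, -0.143, -0.124, 0.002, 0.014, 0.002]
  [0.211, -0.144, -0.119, 0.002, 0.014, 0.002]
```

Request:
move_arm([
  [0.15, -0.11, -0.13, 0.002, 0.02, 0],
  [0.2, -0.1, -0.12, 0, 0.008, 0],
  [0.1, -0.02, -0.02, 0, 0, 0],
  [0, 0, 0, 0, 0, 0],
])

```text
clock: 19.55
eef_pos: [0.4471, -0.1531, 0.1036]
eef_rot: [-0.051, 0.699, 0.038, 0.712]
force: [0.1, 1.0, -0.3]
gripper_width: 0.0424
```

```bash
python3 -c "
from h import *
st();plan([.446,-.146,.05],97.6,vmax=.04);snap('wrist','w21')
print(w2px('wrist',[.446,-.146,.074],'w21'))
"
```

```text
t 19.55 p [ 0.4471 -0.1531  0.1036] x [ 0.02  -0.018 -1.   ] y [-0.125  0.992 -0.02 ] F [ 0.1  1.  -0.3] w 0.0424 q [-0.47  0.03  2.08 -0.01  1.   -2.17]
dist mm 54.1 ang 1.6 rows 2
  [0.223, 0.035, -0.005, -0.002, 0.005, 0.007]
  [0.223, 0.032, -0.003, -0.002, 0.005, 0.007]
[298.22712063 247.30365731]
```

View pics/w21.png

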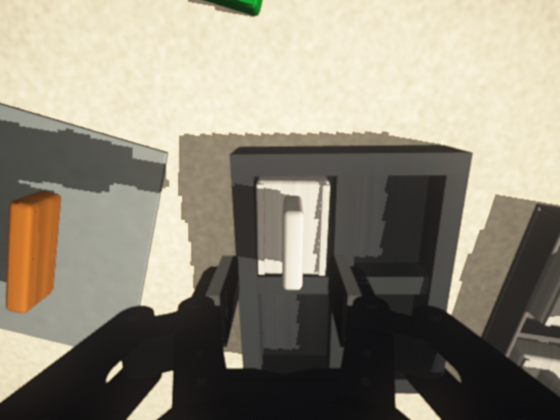

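Request:
move_arm([
  [0.21, 0.025, -0.03, 0, 0.008, 0.01],
  [0.2, 0.02, -0.03, 0, 0.004, 0.006],
  [0.05, 0, -0.01, 0, 0, 0],
])

```text
clock: 19.85
eef_pos: [0.4464, -0.1516, 0.0547]
eef_rot: [-0.046, 0.701, 0.044, 0.71]
force: [-1.0, 0.5, 0.1]
gripper_width: 0.0421
```

```bash
python3 -c "
from h import *
st();plan([.444,-.148,.049],97.6,vmax=.04)
"
```

```text
t 19.85 p [ 0.4464 -0.1516  0.0547] x [ 0.013 -0.002 -1.   ] y [-0.126  0.992 -0.003] F [-1.   0.5  0.1] w 0.0421 q [-0.48  0.12  2.1   0.01  0.91 -2.18]
dist mm 7.2 ang 0.8 rows 1
  [0.047, 0.032, -0.017, -0.004, 0.008, 0.002]
```

Request:
move_arm([
  [0.047, 0.032, -0.025, -0.003, 0.008, 0.002],
  [0.01, 0, 0, 0, 0, 0],
])

```text
clock: 20.02
eef_pos: [0.4437, -0.1474, 0.0484]
eef_rot: [-0.047, 0.706, 0.047, 0.705]
force: [-0.4, 0.2, -0.2]
gripper_width: 0.0429
```

Request:
move_arm([
  [0, 0, 0, 0, 0, 0],
  [0, 0, 0, 0, 0, 0],
  [0, 0, 0, 0, 0, 0],
  [0, 0, 0, 0, 0, 0],
], fingers=1, newtons=80)

```text
clock: 20.35
eef_pos: [0.4468, -0.1474, 0.052]
eef_rot: [-0.049, 0.704, 0.047, 0.707]
force: [-0.7, 0.3, -1.9]
gripper_width: 0.0101
```

Request:
move_arm([
  [-0.15, 0, 0, 0, 0, 0],
  [-0.2, 0, 0, 0, 0, 0],
  [-0.25, 0, 0, 0, 0, 0],
  [-0.25, 0.05, 0, 0, 0, 0],
])

```text
clock: 20.68
eef_pos: [0.4385, -0.138, 0.1494]
eef_rot: [-0.046, 0.71, 0.05, 0.701]
force: [0.5, 0.6, -3.0]
gripper_width: 0.0107
```

```bash
python3 -c "
from h import *
st();c=comp(-1,1);plan([*c,.15],88,vmax=.04)
"
```

```text
t 20.68 p [ 0.4385 -0.138   0.1494] x [-0.012  0.005 -1.   ] y [-0.135  0.991  0.006] F [ 0.5  0.6 -3. ] w 0.0107 q [-0.46 -0.04  2.06 -0.    1.14 -2.16]
dist mm 296.6 ang 9.8 rows 8
  [0.0, 0.299, 0.077, 0.014, -0.001, 0.0]
  [0.0, 0.301, 0.071, 0.014, -0.001, 0.0]
  [0.0, 0.302, 0.064, 0.014, -0.001, 0.0]
  [0.0, 0.303, 0.058, 0.014, -0.001, 0.0]
  [0.0, 0.305, 0.052, 0.014, -0.001, 0.0]
  [0.0, 0.306, 0.045, 0.014, -0.001, 0.0]
  [0.0, 0.307, 0.039, 0.014, -0.001, 0.0]
  [0.0, 0.307, 0.032, 0.014, -0.001, 0.0]
```

Request:
move_arm([
  [-0.01, 0.3, 0.077, 0.016, 0, 0],
  [-0.01, 0.3, 0.071, 0.016, 0, 0],
  [0, 0.302, 0.064, 0.016, 0, 0],
  [0, 0.303, 0.058, 0.016, 0, 0],
  [0, 0.305, 0.052, 0.016, 0, 0],
])

```text
clock: 21.1
eef_pos: [0.4698, 0.0433, 0.1634]
eef_rot: [0.002, 0.704, -0.006, 0.711]
force: [1.6, -0.2, -2.8]
gripper_width: 0.0105
```

```bash
python3 -c "
from h import *
st();c=comp(-1,1);plan([*c,.14],88,vmax=.04)
"
```

```text
t 21.1 p [0.4698 0.0433 0.1634] x [ 0.01  -0.005 -1.   ] y [ 0.01   1.    -0.005] F [ 1.6 -0.2 -2.8] w 0.0105 q [-0.05 -0.05  2.03 -0.01  1.15 -1.61]
dist mm 115.7 ang 1.5 rows 3
  [0.063, 0.315, 0.006, 0.005, 0.002, 0.001]
  [0.064, 0.315, 0.003, 0.005, 0.002, 0.001]
  [0.065, 0.315, 0.001, 0.005, 0.002, 0.001]
```

Request:
move_arm([
  [0.03, 0.315, 0.006, 0.006, 0.003, 0],
  [0.05, 0.31, 0, 0.006, 0.003, 0],
  [0.1, 0.22, 0, 0.005, 0, 0],
  [0.12, 0, -0.01, 0, 0, 0],
  [0.05, 0, 0, 0, 0, 0],
])

```text
clock: 21.52
eef_pos: [0.4729, 0.1576, 0.1237]
eef_rot: [0.011, 0.704, -0.011, 0.71]
force: [0.2, -0.6, -3.0]
gripper_width: 0.0103
```

```bash
python3 -c "
from h import *
st();c=comp(-1,1);plan([*c,.06],88,vmax=.04)
"
```

```text
t 21.52 p [0.4729 0.1576 0.1237] x [ 0.01 -0.   -1.  ] y [ 0.032  0.999 -0.   ] F [ 0.2 -0.6 -3. ] w 0.0103 q [ 0.18  0.07  2.   -0.    1.06 -1.36]
dist mm 63.7 ang 0.6 rows 2
  [0.265, -0.004, -0.001, 0.001, 0.003, 0.0]
  [0.265, -0.004, 0.0, 0.001, 0.003, 0.0]
```

Request:
move_arm([
  [0.2, -0.005, -0.02, 0, 0.005, 0],
  [0.2, -0.005, -0.02, 0, 0.003, 0],
  [0.08, 0, -0.01, 0, 0, 0],
  [0, 0, 0, 0, 0, 0],
])

```text
clock: 21.85
eef_pos: [0.4666, 0.1565, 0.0642]
eef_rot: [0.011, 0.708, -0.011, 0.706]
force: [0.4, 0.1, -2.1]
gripper_width: 0.0103
```

```bash
python3 -c "
from h import *
st();c=comp(-1,1);plan([*c,.04],88,vmax=.04);snap('wrist','w22')
"
```

```text
t 21.85 p [0.4666 0.1565 0.0642] x [-0.003 -0.    -1.   ] y [ 0.031  1.    -0.   ] F [ 0.4  0.1 -2.1] w 0.0103 q [ 0.18  0.16  2.04  0.    0.95 -1.36]
dist mm 25.1 ang 0.3 rows 1
  [0.202, 0.002, 0.056, 0.003, -0.002, 0.0]
```

View pics/w22.png

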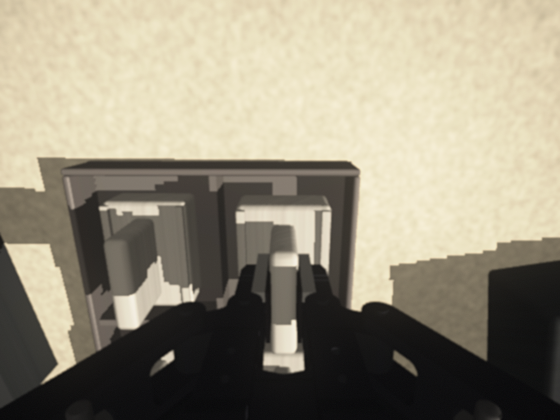

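Request:
move_arm([
  [0.12, 0, 0.045, 0, -0.002, 0],
  [0.07, 0, -0.01, 0, 0, 0],
  [0.02, 0, 0, 0, 0, 0],
])

```text
clock: 22.15
eef_pos: [0.475, 0.1557, 0.0431]
eef_rot: [0.012, 0.704, -0.011, 0.71]
force: [0.6, -1.2, -2.7]
gripper_width: 0.0103
```

```bash
python3 -c "
from h import *
st();c=comp(-1,1);plan([*c,.04],88,vmax=.04)
"
```

```text
t 22.15 p [0.475  0.1557 0.0431] x [ 0.008  0.001 -1.   ] y [0.033 0.999 0.001] F [ 0.6 -1.2 -2.7] w 0.0103 q [ 0.18  0.2   2.03 -0.    0.9  -1.36]
dist mm 3.7 ang 0.4 rows 1
  [0.026, 0.007, -0.015, 0.001, 0.005, -0.001]
```

Request:
move_arm([
  [0.035, 0, -0.015, 0, 0.003, 0],
  [0.02, 0, 0, 0, 0, 0],
])

```text
clock: 22.32
eef_pos: [0.4752, 0.1557, 0.0407]
eef_rot: [0.012, 0.706, -0.012, 0.708]
force: [-10.8, -1.1, 18.7]
gripper_width: 0.0105
```

```bash
python3 -c "
from h import *
st()
"
```

```text
t 22.32 p [0.4752 0.1557 0.0407] x [ 0.004  0.001 -1.   ] y [0.034 0.999 0.001] F [-10.8  -1.1  18.7] w 0.0105 q [ 0.18  0.21  2.03  0.    0.9  -1.36]
```

Request:
move_arm([
  [-0.005, 0, 0, 0, 0, 0],
  [0, 0, 0, 0, 0, 0],
  [0, 0, 0, 0, 0, 0],
  [-0.15, 0, 0, 0, 0, 0],
  [-0.3, 0, 0, 0, 0, 0],
], fingers=0)

```text
clock: 22.73
eef_pos: [0.4729, 0.1549, 0.0951]
eef_rot: [0.012, 0.708, -0.012, 0.706]
force: [0.6, -0.4, -1.3]
gripper_width: 0.0428
```

Request:
move_arm([
  [-0.3, -0.1, -0.1, 0, 0, 0],
  [-0.2, -0.2, -0.2, 0, 0, 0],
  [-0.1, -0.25, -0.1, 0, 0, 0],
  [0, -0.25, 0, 0, 0, 0],
])

```text
clock: 23.07
eef_pos: [0.4275, 0.0626, 0.1796]
eef_rot: [0.011, 0.701, -0.008, 0.713]
force: [0.4, 0.8, 0.6]
gripper_width: 0.0425
```

```bash
python3 -c "
from h import *
st();snap('wrist','w23');snap('top','t23')
"
```

```text
t 23.07 p [0.4275 0.0626 0.1796] x [ 0.018  0.003 -1.   ] y [0.026 1.    0.004] F [0.4 0.8 0.6] w 0.0425 q [-0.02 -0.17  2.11  0.    1.18 -1.57]
```

View pics/w23.png

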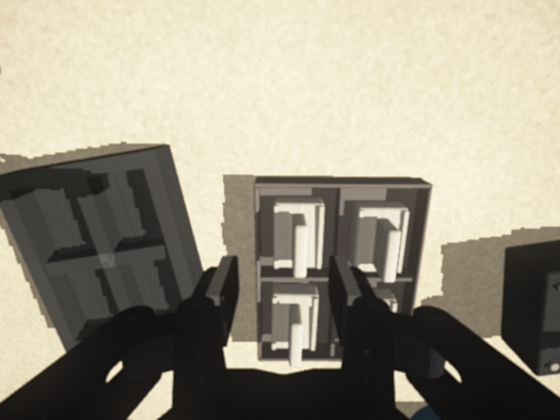

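View pics/t23.png

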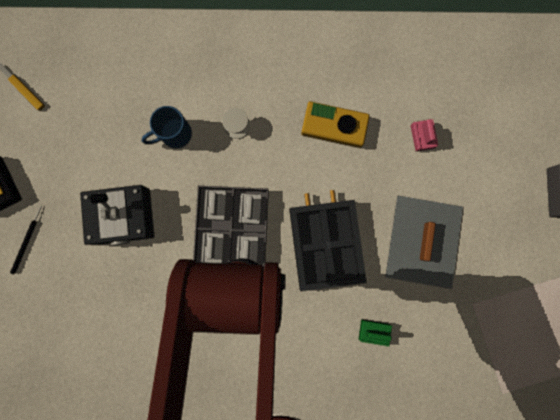

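All four castings stand in the tray, the mould is empty, and the cover has not moved. Next, the cover.

```bash
python3 -c "
from h import *
plan([.47,-.335,.22],81,vmax=.04)
"
```

```text
dist mm 399.5 ang 7.2 rows 10
  [-0.035, -0.328, 0.046, 0.008, 0.001, 0.0]
  [-0.035, -0.327, 0.05, 0.008, 0.001, 0.0]
  [-0.035, -0.327, 0.054, 0.008, 0.001, 0.0]
  [-0.035, -0.326, 0.058, 0.008, 0.001, 0.0]
  [-0.035, -0.325, 0.062, 0.008, 0.001, 0.0]
  [-0.035, -0.324, 0.066, 0.008, 0.001, 0.0]
  [-0.035, -0.324, 0.07, 0.008, 0.001, 0.0]
  [-0.035, -0.323, 0.074, 0.008, 0.001, 0.0]
  [-0.035, -0.322, 0.078, 0.008, 0.001, 0.0]
  [-0.035, -0.321, 0.082, 0.008, 0.001, 0.0]
```

Request:
move_arm([
  [-0.04, -0.328, 0.046, 0.01, 0.002, 0],
  [-0.04, -0.327, 0.05, 0.01, 0.002, 0],
  [-0.035, -0.327, 0.054, 0.01, 0.002, 0],
  [-0.035, -0.326, 0.058, 0.01, 0.002, 0],
  [-0.035, -0.325, 0.062, 0.01, 0.002, 0],
])

```text
clock: 23.58
eef_pos: [0.4483, -0.1333, 0.1999]
eef_rot: [0.039, 0.705, -0.032, 0.708]
force: [0.7, 0.8, 0.7]
gripper_width: 0.0422
```

Request:
move_arm([
  [-0.035, -0.324, 0.066, 0.01, 0.002, 0],
  [-0.035, -0.324, 0.07, 0.01, 0.002, 0],
  [-0.035, -0.323, 0.074, 0.01, 0.002, 0],
  [-0.035, -0.322, 0.078, 0.01, 0.002, 0],
  [0, -0.2, 0.05, 0, 0, 0],
])

```text
clock: 24.0
eef_pos: [0.468, -0.3259, 0.2156]
eef_rot: [0.063, 0.706, -0.056, 0.703]
force: [0.2, -0.4, 0.9]
gripper_width: 0.0427
```

```bash
python3 -c "
from h import *
st();snap('wrist','w24');plan([.498,-.336,.07],81,vmax=.04)
print(w2px('wrist',[.4985,-.336,.04],'w24'))
"
```

```text
t 24.0 p [ 0.468  -0.3259  0.2156] x [-0.003  0.011 -1.   ] y [0.168 0.986 0.01 ] F [ 0.2 -0.4  0.9] w 0.0427 q [-0.73  0.12  1.75  0.01  1.28 -2.14]
dist mm 148.5 ang 0.9 rows 4
  [0.302, -0.005, 0.065, -0.002, -0.001, -0.001]
  [0.302, -0.004, 0.065, -0.002, -0.001, -0.001]
  [0.303, -0.004, 0.065, -0.002, -0.001, -0.001]
  [0.303, -0.004, 0.064, -0.002, -0.001, -0.001]
[277.32645269 219.96838723]
```

View pics/w24.png

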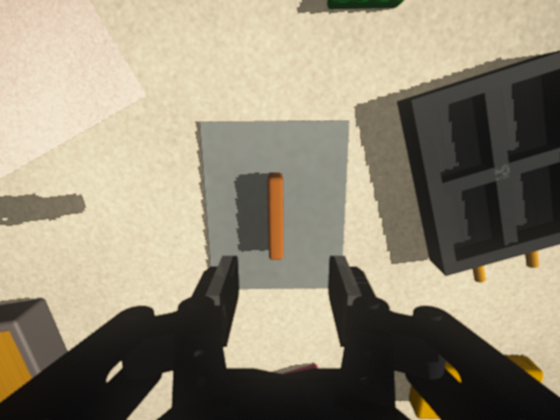

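Request:
move_arm([
  [0.29, -0.01, 0.06, 0, 0, 0],
  [0.3, -0.01, 0.06, 0, 0, 0],
  [0.28, -0.008, 0.06, 0, 0, 0],
  [0.2, -0.005, 0.05, 0, 0, 0],
  [0.1, 0, 0, 0, 0, 0],
])

```text
clock: 24.47
eef_pos: [0.5031, -0.3442, 0.0756]
eef_rot: [0.062, 0.7, -0.063, 0.708]
force: [0.3, -0.0, 0.2]
gripper_width: 0.0429
```

```bash
python3 -c "
from h import *
print(px2w('wrist',276,216,.04,'w24'))
st();snap('wrist','w25');plan([.4965,-.336,.014],80.5,vmax=.04)
print(w2px('wrist',[.4965,-.336,.04],'w25'))
"
```

```text
[ 0.49407779 -0.33657755  0.04      ]
t 24.47 p [ 0.5031 -0.3442  0.0756] x [ 0.011 -0.002 -1.   ] y [ 0.177  0.984 -0.   ] F [ 0.3 -0.   0.2] w 0.0429 q [-0.72  0.35  1.76  0.01  1.02 -2.11]
dist mm 59.7 ang 0.8 rows 2
  [0.246, 0.023, -0.025, -0.004, 0.002, -0.001]
  [0.246, 0.023, -0.024, -0.004, 0.002, -0.001]
[296.48086062 230.46460076]
```

View pics/w25.png

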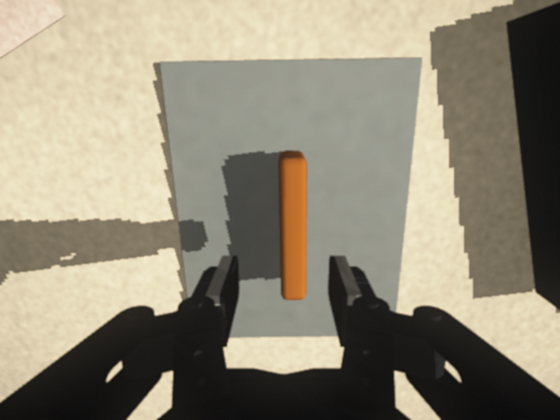

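Request:
move_arm([
  [0.22, 0.03, -0.04, -0.005, 0.004, 0],
  [0.2, 0.01, -0.03, -0.003, 0.003, 0],
  [0.05, 0, -0.02, 0, 0, 0],
])

```text
clock: 24.77
eef_pos: [0.4944, -0.3357, 0.0179]
eef_rot: [0.058, 0.705, -0.057, 0.704]
force: [-0.7, 1.4, 0.1]
gripper_width: 0.0426
```

```bash
python3 -c "
from h import *
st();plan([.4955,-.337,.015],80.7,vmax=.04)
"
```

```text
t 24.77 p [ 0.4944 -0.3357  0.0179] x [-0.001  0.001 -1.   ] y [0.162 0.987 0.   ] F [-0.7  1.4  0.1] w 0.0426 q [-0.71  0.42  1.8  -0.    0.92 -2.12]
dist mm 3.4 ang 0.1 rows 1
  [0.024, -0.009, 0.011, 0.0, -0.001, 0.0]
```

Request:
move_arm([
  [0.025, -0.009, 0.01, 0, 0, 0],
  [0.01, 0, 0, 0, 0, 0],
  [0.005, 0, 0, 0, 0, 0],
  [0.005, 0, 0, 0, 0, 0],
  [0, 0, 0, 0, 0, 0],
], fingers=1, newtons=90)

```text
clock: 25.18
eef_pos: [0.4966, -0.3368, 0.0156]
eef_rot: [0.057, 0.704, -0.058, 0.705]
force: [-0.2, -0.1, -2.5]
gripper_width: 0.0145
```

```bash
python3 -c "
from h import *
st()
"
```

```text
t 25.18 p [ 0.4966 -0.3368  0.0156] x [ 0.001 -0.    -1.   ] y [ 0.162  0.987 -0.   ] F [-0.2 -0.1 -2.5] w 0.0145 q [-0.71  0.43  1.79  0.    0.92 -2.12]
```

Cover gripped. I'll lift it, then refine the mould pose from earlier pictures.

Request:
move_arm([
  [-0.1, 0, 0, 0, 0, 0],
  [-0.2, 0, 0, 0, 0, 0],
  [-0.25, 0, 0, 0, 0, 0],
  [-0.3, 0, 0, 0, 0, 0],
])

```text
clock: 25.52
eef_pos: [0.4902, -0.3315, 0.1136]
eef_rot: [0.062, 0.71, -0.053, 0.699]
force: [0.6, 0.4, -3.6]
gripper_width: 0.0146
```

```bash
python3 -c "
from h import *
st();snap('wrist','w26')
show('w9','w9m',(215,100,375,300),3.9); show('t23','t23m',(280,190,380,300),6)
"
```

```text
t 25.52 p [ 0.4902 -0.3315  0.1136] x [-0.014  0.013 -1.   ] y [0.162 0.987 0.011] F [ 0.6  0.4 -3.6] w 0.0146 q [-0.71  0.28  1.77  0.    1.11 -2.12]
```

View pics/w26.png

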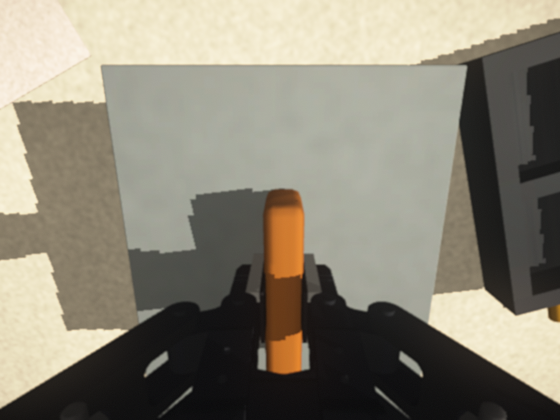

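View pics/w9m.png

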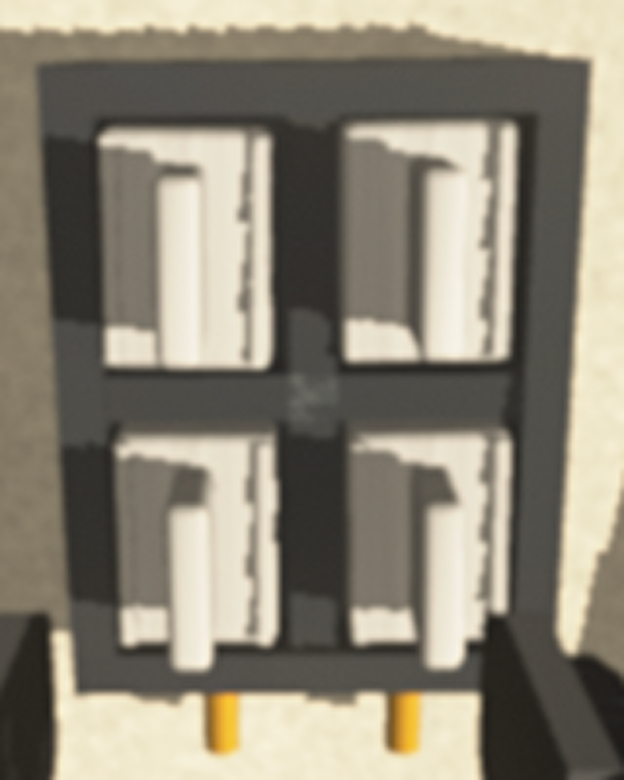

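View pics/t23m.png

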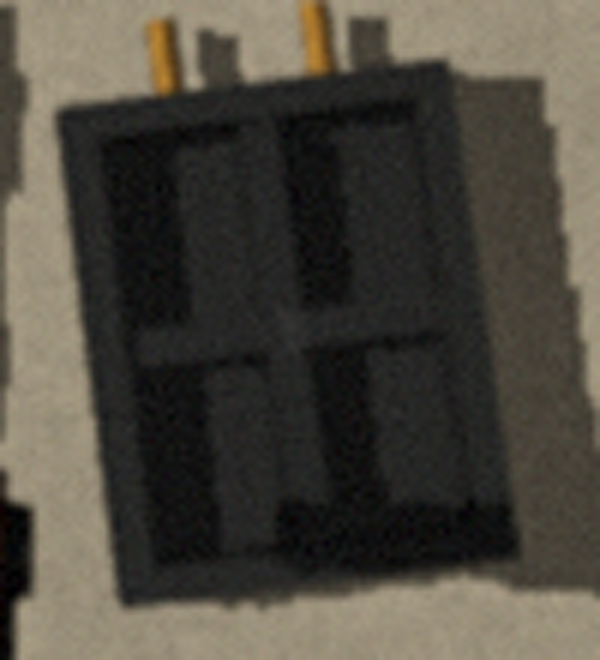

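```bash
python3 -c "
from h import *
A=lambda u,v,z: at('w9',(215,100),3.9,'wrist',u,v,z)
print('w9 cross',A(314,398,.036)); TL,TR,BL=A(40,66,.04),A(588,62,.04),A(78,690,.04)
print(TL,TR,BL,np.linalg.norm(TL-TR),np.linalg.norm(TL-BL),'c',(TR+BL)/2, np.degrees(np.arctan2(*(BL-TL)[1::-1])),np.degrees(np.arctan2(*(TR-TL)[1::-1])))
B=lambda u,v,z: at('t',(280,190),6,'top',u,v,z)
q=np.array([B(*p,.04) for p in [(60,112),(447,62),(520,555),(122,605)]]);print(q.mean(0),B(288,333,.036))
z=.104
c,T=camT('wrist','w26')
s=np.load('pics/w26_st.npz');Rm=R.from_quat(s['r']).as_matrix()
for u,v in [(104,66),(467,66)]:
    w=px2w('wrist',u,v,z,'w26'); print('plate corner tool',np.round(Rm.T@(w-s['p']),4))
"
```

```text
w9 cross [ 0.48857067 -0.10678466  0.036     ]
[ 0.405241   -0.19262097  0.04      ] [ 0.38573729 -0.04711241  0.04      ] [ 0.59028994 -0.1669837   0.04      ] 0.14680986182604094 0.18681642943210966 c [ 0.48801361 -0.10704806  0.04      ] 7.887728133487188 97.63432373823103
[ 0.48808217 -0.10470841  0.04      ] [ 0.48741069 -0.10550664  0.036     ]
plate corner tool [ 0.0103 -0.0767 -0.0923]
plate corner tool [ 0.0119  0.0783 -0.0923]
```

```bash
python3 -c "
from h import *
s=np.load('pics/w26_st.npz');Rm=R.from_quat(s['r']).as_matrix()
for u,v in [(284,190),(284,372)]:
    w=px2w('wrist',u,v,.138,'w26'); print('handle end tool',np.round(Rm.T@(w-s['p']),4))
plan([.486,-.106,.13],97.7,vmax=.035)
"
```

```text
handle end tool [-0.0237 -0.0005 -0.0463]
handle end tool [-0.025  -0.0005  0.0345]
dist mm 229.8 ang 17.0 rows 7
  [-0.007, 0.268, -0.055, -0.027, 0.0, 0.0]
  [-0.007, 0.27, -0.044, -0.027, 0.0, 0.0]
  [-0.007, 0.272, -0.032, -0.027, 0.0, 0.0]
  [-0.007, 0.273, -0.021, -0.027, 0.0, 0.0]
  [-0.007, 0.273, -0.009, -0.027, 0.0, 0.0]
  [-0.007, 0.274, 0.003, -0.027, 0.0, 0.0]
  [-0.008, 0.273, 0.014, -0.027, 0.0, 0.0]
```

Request:
move_arm([
  [-0.03, 0.265, -0.055, -0.028, -0.004, 0],
  [-0.02, 0.27, -0.044, -0.028, -0.003, 0],
  [-0.01, 0.272, -0.03, -0.028, 0, 0],
  [-0.01, 0.273, -0.02, -0.028, 0, 0],
  [-0.01, 0.273, -0.01, -0.028, 0, 0],
])

```text
clock: 25.98
eef_pos: [0.4952, -0.1794, 0.1479]
eef_rot: [-0.026, 0.695, 0.013, 0.718]
force: [1.2, -0.1, -3.6]
gripper_width: 0.0143
```

```bash
python3 -c "
from h import *
st();plan([.487,-.106,.12],97.7,vmax=.035)
"
```

```text
t 25.98 p [ 0.4952 -0.1794  0.1479] x [ 0.033 -0.018 -0.999] y [-0.055  0.998 -0.02 ] F [ 1.2 -0.1 -3.6] w 0.0143 q [-0.48  0.07  1.94 -0.    1.09 -2.11]
dist mm 78.9 ang 5.0 rows 3
  [0.073, 0.206, -0.014, -0.017, 0.007, 0.005]
  [0.075, 0.206, -0.008, -0.017, 0.007, 0.005]
  [0.076, 0.206, -0.002, -0.017, 0.007, 0.005]
```

Request:
move_arm([
  [0.03, 0.2, -0.02, -0.018, 0.014, 0.01],
  [0.06, 0.18, -0.02, -0.017, 0.01, 0.008],
  [0.1, 0.1, -0.01, -0.012, 0.004, 0.004],
  [0.06, 0, 0, 0, 0, 0],
  [0, 0, 0, 0, 0, 0],
])

```text
clock: 26.4
eef_pos: [0.4853, -0.1144, 0.1223]
eef_rot: [-0.046, 0.707, 0.054, 0.703]
force: [-0.3, -0.4, -4.0]
gripper_width: 0.0145
```

```bash
python3 -c "
from h import *
st();plan([.487,-.106,.075],97.7,vmax=.035);snap('wrist','w27')
"
```

```text
t 26.4 p [ 0.4853 -0.1144  0.1223] x [-0.006  0.011 -1.   ] y [-0.141  0.99   0.012] F [-0.3 -0.4 -4. ] w 0.0145 q [-0.38  0.08  1.99  0.01  1.08 -2.09]
dist mm 48.0 ang 0.8 rows 2
  [0.197, 0.031, 0.013, 0.002, -0.001, -0.004]
  [0.197, 0.033, 0.012, 0.002, -0.001, -0.004]
```

View pics/w27.png

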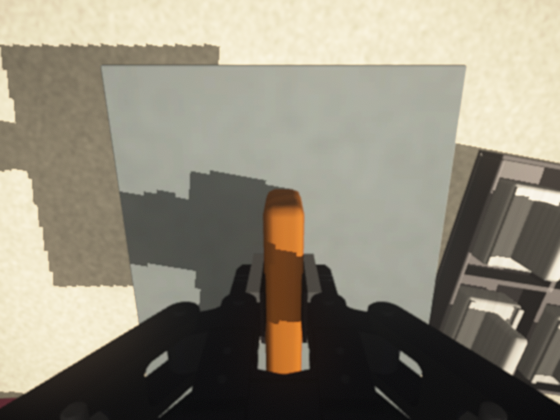

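Request:
move_arm([
  [0.16, 0.035, 0, 0.002, 0, -0.004],
  [0.14, 0.03, 0, 0.002, 0, -0.003],
  [0.03, 0.01, 0, 0, 0, 0],
])

```text
clock: 26.7
eef_pos: [0.4878, -0.1106, 0.0852]
eef_rot: [-0.048, 0.704, 0.044, 0.707]
force: [-0.3, -0.2, -3.9]
gripper_width: 0.014
```

```bash
python3 -c "
from h import *
st();plan([.487,-.106,.056],97.7,vmax=.035)
"
```

```text
t 26.7 p [ 0.4878 -0.1106  0.0852] x [ 0.004 -0.005 -1.   ] y [-0.129  0.992 -0.005] F [-0.3 -0.2 -3.9] w 0.014 q [-0.36  0.13  2.02 -0.    0.99 -2.06]
dist mm 29.6 ang 0.5 rows 1
  [0.243, 0.04, -0.003, -0.003, 0.002, 0.003]
```

Request:
move_arm([
  [0.1, 0.035, -0.02, -0.003, 0.002, 0.003],
  [0.08, 0.005, -0.01, -0.002, 0.002, 0],
  [0, 0, 0, 0, 0, 0],
])

```text
clock: 26.95
eef_pos: [0.4842, -0.109, 0.0624]
eef_rot: [-0.048, 0.707, 0.047, 0.704]
force: [-0.2, 0.8, -3.2]
gripper_width: 0.0141
```

```bash
python3 -c "
from h import *
st();plan([.487,-.106,.056],97.7,vmax=.035)
"
```

```text
t 26.95 p [ 0.4842 -0.109   0.0624] x [-0.003 -0.002 -1.   ] y [-0.134  0.991 -0.001] F [-0.2  0.8 -3.2] w 0.0141 q [-0.36  0.17  2.03 -0.    0.95 -2.06]
dist mm 7.6 ang 0.2 rows 1
  [0.053, 0.022, 0.026, 0.0, -0.002, 0.001]
```

Request:
move_arm([
  [0.01, 0.025, 0.026, 0, -0.002, 0],
  [0.02, 0.005, 0, 0, 0, 0],
])

```text
clock: 27.12
eef_pos: [0.4876, -0.106, 0.0589]
eef_rot: [-0.048, 0.705, 0.046, 0.706]
force: [-0.2, -0.5, -2.3]
gripper_width: 0.0144
```

```bash
python3 -c "
from h import *
st();plan([.487,-.106,.056],97.7,vmax=.035);snap('wrist','w28');snap('top','t28',(280,180,380,300),6)
"
```

```text
t 27.12 p [ 0.4876 -0.106   0.0589] x [ 0.001 -0.002 -1.   ] y [-0.133  0.991 -0.002] F [-0.2 -0.5 -2.3] w 0.0144 q [-0.35  0.18  2.03 -0.    0.94 -2.06]
dist mm 2.9 ang 0.1 rows 1
  [0.024, 0.0, -0.005, -0.001, 0.001, 0.001]
```

View pics/w28.png

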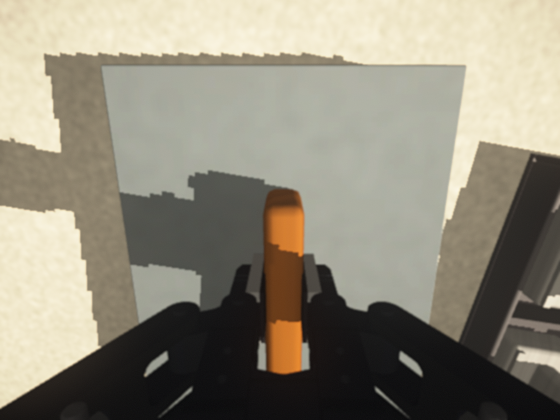

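View pics/t28.png

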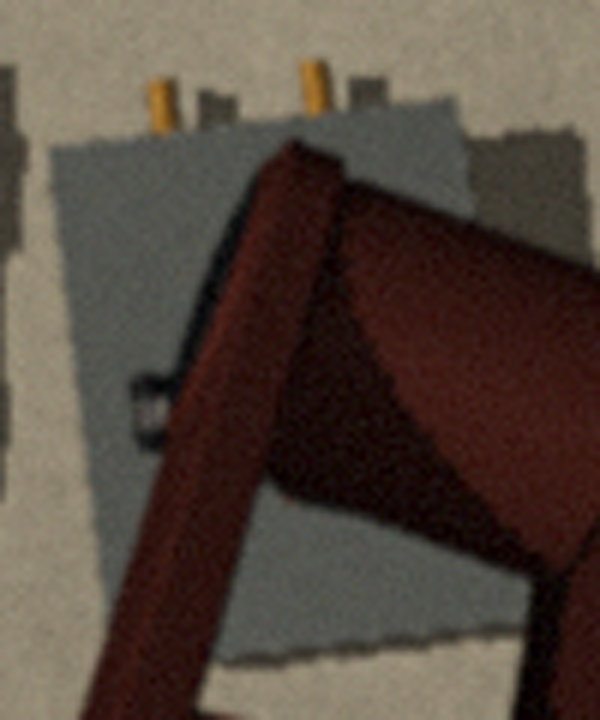

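```bash
python3 -c "
from h import *
B=lambda u,v,z: at('t',(280,180),6,'top',u,v,z)
C=np.array([.488,-.1055]);a=np.radians(7.7);M=np.array([[np.cos(a),-np.sin(a)],[np.sin(a),np.cos(a)]])
for u,v in [(50,150),(457,99),(215,663),(520,630)]:
    w=B(u,v,.049)[:2]; print('mould frame mm',np.round(M.T@(w-C)*1e3,1))
B2=lambda u,v,z: at('t',(280,180),6,'top',u,v,z)
print('mould corners from t0')
for u,v in [(60,172),(445,122),(518,622),(122,662)]: print(np.round(M.T@(B2(u,v,.04)[:2]-C)*1e3,1))
"
```

```text
mould frame mm [100.6  78. ]
mould frame mm [100.8 -76.4]
mould frame mm [-95.3  41.7]
mould frame mm [-97.4 -71.4]
mould corners from t0
[92.8 75. ]
[ 93.7 -72.5]
[-95.4 -72.9]
[-91.6  75.2]
```

Request:
move_arm([
  [0.02, 0, -0.025, 0, 0, 0],
  [0.02, 0, -0.005, 0, 0, 0],
])

```text
clock: 27.38
eef_pos: [0.4847, -0.1068, 0.055]
eef_rot: [-0.049, 0.705, 0.046, 0.706]
force: [0.2, -0.2, -4.7]
gripper_width: 0.0148
```

```bash
python3 -c "
from h import *
st()
"
```

```text
t 27.38 p [ 0.4847 -0.1068  0.055 ] x [ 0.003 -0.003 -1.   ] y [-0.134  0.991 -0.003] F [ 0.2 -0.2 -4.7] w 0.0148 q [-0.36  0.18  2.03 -0.    0.93 -2.06]
```

Request:
move_arm([
  [0.025, 0.005, -0.002, 0, 0.002, 0],
  [0.015, 0, 0, 0, 0, 0],
])

```text
clock: 27.55
eef_pos: [0.4848, -0.1069, 0.0539]
eef_rot: [-0.049, 0.706, 0.046, 0.705]
force: [-5.7, 2.7, 9.7]
gripper_width: 0.0144
```

```bash
python3 -c "
from h import *
st()
"
```

```text
t 27.55 p [ 0.4848 -0.1069  0.0539] x [-0.002 -0.004 -1.   ] y [-0.134  0.991 -0.003] F [-5.7  2.7  9.7] w 0.0144 q [-0.36  0.18  2.03 -0.01  0.93 -2.06]
```

Contact. Release, rise and look.

Request:
move_arm([
  [0, 0, 0, 0, 0, 0],
  [0, 0, 0, 0, 0, 0],
  [0, 0, 0, 0, 0, 0],
  [-0.1, 0, 0, 0, 0, 0],
  [-0.3, 0, 0, 0, 0, 0],
], fingers=0)

```text
clock: 27.97
eef_pos: [0.4819, -0.1057, 0.0996]
eef_rot: [-0.048, 0.709, 0.047, 0.702]
force: [-1.2, -1.1, 0.2]
gripper_width: 0.0425
```

Request:
move_arm([
  [-0.3, 0.1, 0, 0, 0, 0],
  [-0.3, 0.3, 0, 0, 0, 0],
  [-0.2, 0.3, 0, 0, 0, 0],
  [-0.1, 0.3, 0, 0, 0, 0],
  [0, 0.3, 0.1, 0, 0, 0],
])

```text
clock: 28.38
eef_pos: [0.4806, 0.0408, 0.2167]
eef_rot: [-0.046, 0.702, 0.041, 0.709]
force: [2.1, 0.5, 0.1]
gripper_width: 0.0427
```

Request:
move_arm([
  [0, 0.3, 0.1, 0, 0, 0],
  [0, 0.3, 0.1, 0, 0, 0],
  [0, 0.3, 0.1, 0, 0, 0],
  [0, 0.25, 0.1, 0, 0, 0],
])

```text
clock: 28.72
eef_pos: [0.5142, 0.1916, 0.226]
eef_rot: [-0.045, 0.697, 0.041, 0.715]
force: [1.3, -0.0, -0.3]
gripper_width: 0.0429
```

```bash
python3 -c "
from h import *
st();snap('top','t29');show('t29','t29m',(280,180,380,300),6);snap('scene','s29');show('s29','s29m',(195,140,295,245),6)
plan([.552,.36,.2],97.5,vmax=.038)
"
```

```text
t 28.72 p [0.5142 0.1916 0.226 ] x [ 0.026 -0.005 -1.   ] y [-0.121  0.993 -0.008] F [ 1.3 -0.  -0.3] w 0.0429 q [ 0.23  0.04  1.82 -0.01  1.26 -1.45]
dist mm 172.6 ang 1.6 rows 5
  [0.044, 0.268, 0.095, -0.001, 0.003, 0.001]
  [0.044, 0.268, 0.095, -0.001, 0.003, 0.001]
  [0.044, 0.268, 0.096, -0.001, 0.003, 0.001]
  [0.044, 0.267, 0.096, -0.001, 0.003, 0.001]
  [0.044, 0.267, 0.097, -0.001, 0.003, 0.001]
```

View pics/t29.png

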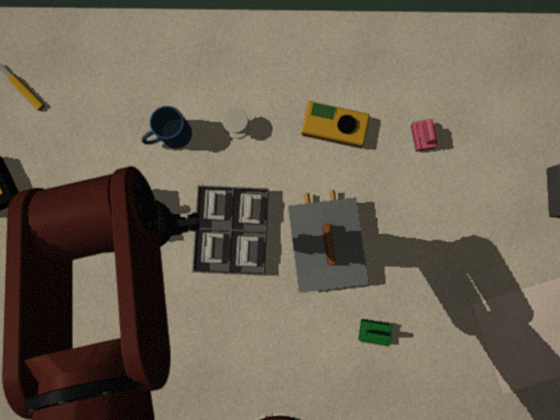

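View pics/t29m.png

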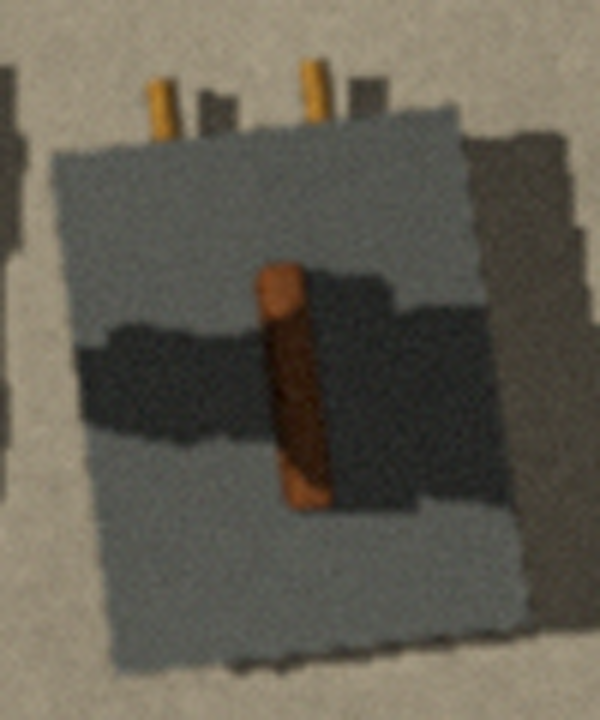

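View pics/s29m.png

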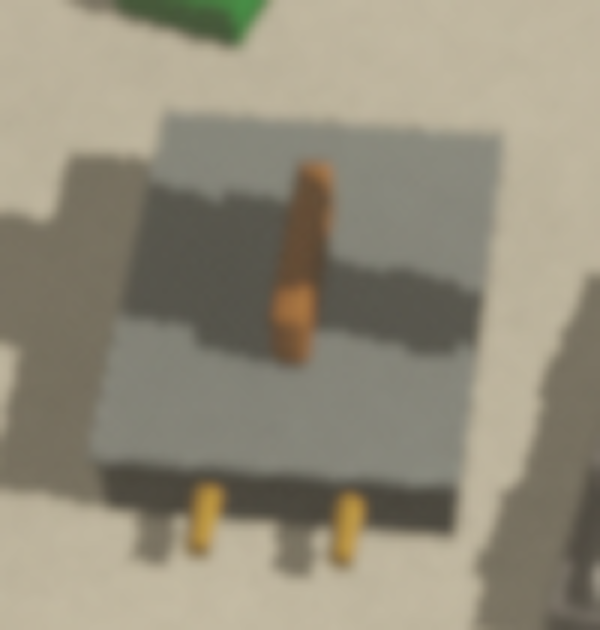

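```bash
python3 -c "
from h import *
B=lambda u,v,z: at('t',(280,180),6,'top',u,v,z)
C=np.array([.488,-.1055]);a=np.radians(7.7);M=np.array([[np.cos(a),-np.sin(a)],[np.sin(a),np.cos(a)]])
for u,v in [(54,155),(457,106),(530,624),(115,672)]:
    w=B(u,v,.046)[:2]; print('mould frame mm',np.round(M.T@(w-C)*1e3,1))
"
```

```text
mould frame mm [98.9 76.6]
mould frame mm [ 98.5 -76.6]
mould frame mm [-96. -76.]
mould frame mm [-94.3  78.5]
```

The cover lies square to within about 2 mm. Now back to the toggle.

```bash
python3 -c "
from h import *
print(px2w('wrist',282,277,.1175,'w8'))
plan([.575,.375,.19],97.5,vmax=.038)
"
```

```text
[0.58002223 0.37637489 0.1175    ]
dist mm 194.6 ang 1.6 rows 6
  [0.052, 0.24, 0.113, -0.001, 0.003, 0.001]
  [0.051, 0.24, 0.113, -0.001, 0.003, 0.001]
  [0.051, 0.24, 0.114, -0.001, 0.003, 0.001]
  [0.051, 0.24, 0.114, -0.001, 0.003, 0.001]
  [0.051, 0.239, 0.115, -0.001, 0.003, 0.001]
  [0.05, 0.239, 0.115, -0.001, 0.003, 0.001]
```

Request:
move_arm([
  [0.03, 0.26, 0.11, 0, 0.006, 0],
  [0.05, 0.27, 0.11, 0, 0.006, 0],
  [0.05, 0.27, 0.11, 0, 0.004, 0],
  [0.05, 0.27, 0.11, 0, 0.004, 0],
  [0.05, 0.2, 0.1, 0, 0.004, 0],
])

```text
clock: 29.23
eef_pos: [0.5619, 0.3522, 0.202]
eef_rot: [-0.047, 0.709, 0.039, 0.703]
force: [0.0, -1.5, 0.1]
gripper_width: 0.043
```

Request:
move_arm([
  [0, 0, 0, 0, 0, 0],
  [0, 0, 0, 0, 0, 0],
], fingers=-0.2)

```text
clock: 29.4
eef_pos: [0.5624, 0.3553, 0.2004]
eef_rot: [-0.048, 0.709, 0.04, 0.702]
force: [-0.8, 0.2, 0.3]
gripper_width: 0.0511
```

```bash
python3 -c "
from h import *
st();snap('wrist','w30');plan([.582,.3765,.14],97.5,vmax=.038)
print(w2px('wrist',[.582,.3765,.1175],'w30'))
"
```

```text
t 29.4 p [0.5624 0.3553 0.2004] x [-0.009 -0.012 -1.   ] y [-0.125  0.992 -0.011] F [-0.8  0.2  0.3] w 0.0511 q [ 0.46  0.33  1.53 -0.01  1.29 -1.23]
dist mm 67.0 ang 0.9 rows 2
  [0.25, 0.081, 0.095, -0.002, -0.003, 0.003]
  [0.25, 0.079, 0.094, -0.002, -0.003, 0.003]
[310.37799382 248.01476423]
```

View pics/w30.png

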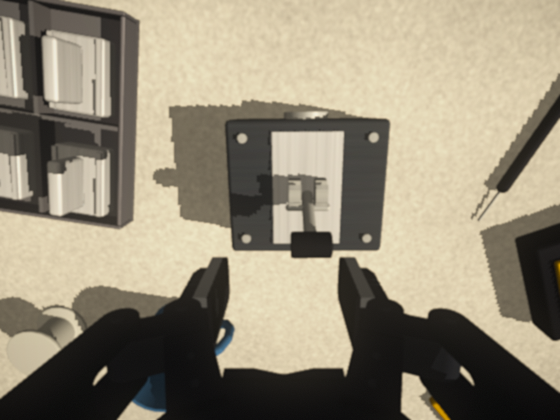

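Request:
move_arm([
  [0.24, 0.09, 0.09, 0, -0.003, 0.003],
  [0.24, 0.08, 0.09, 0, -0.003, 0.003],
  [0.1, 0, 0, 0, 0, 0],
  [0, 0, 0, 0, 0, 0],
], fingers=-0.2)

```text
clock: 29.78
eef_pos: [0.5838, 0.3727, 0.1348]
eef_rot: [-0.043, 0.703, 0.042, 0.708]
force: [-0.4, 0.8, -0.7]
gripper_width: 0.0516
```

```bash
python3 -c "
from h import *
st();snap('wrist','w31');plan([.583,.377,.096],97.5,vmax=.038)
print(w2px('wrist',[.583,.377,.1175],'w31'))
"
```

```text
t 29.78 p [0.5838 0.3727 0.1348] x [ 0.007 -0.    -1.   ] y [-0.12   0.993 -0.001] F [-0.4  0.8 -0.7] w 0.0516 q [ 0.47  0.44  1.52 -0.    1.18 -1.22]
dist mm 40.2 ang 0.8 rows 2
  [0.166, 0.019, -0.004, -0.004, 0.002, 0.0]
  [0.166, 0.019, -0.004, -0.004, 0.002, 0.0]
[292.85816726 257.00602813]
```

View pics/w31.png

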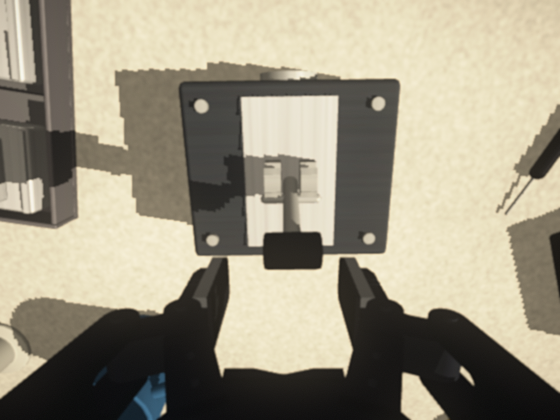

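Request:
move_arm([
  [0.15, 0.025, -0.02, -0.004, 0.003, 0],
  [0.12, 0.015, -0.02, 0, 0.002, 0],
  [0.03, 0, -0.01, 0, 0, 0],
  [0, 0, 0, 0, 0, 0],
])

```text
clock: 30.17
eef_pos: [0.579, 0.3749, 0.1024]
eef_rot: [-0.043, 0.704, 0.044, 0.707]
force: [-1.0, -0.5, 0.2]
gripper_width: 0.0515
```

```bash
python3 -c "
from h import *
st();snap('wrist','w32');plan([.582,.377,.096],97.5,vmax=.038)
print(w2px('wrist',[.582,.377,.1175],'w32'))
"
```

```text
t 30.17 p [0.579  0.3749 0.1024] x [ 0.005  0.001 -1.   ] y [-0.124  0.992  0.001] F [-1.  -0.5  0.2] w 0.0515 q [ 0.47  0.47  1.54 -0.    1.13 -1.22]
dist mm 7.5 ang 0.5 rows 1
  [0.055, 0.013, 0.025, -0.004, 0.003, 0.0]
[288.70237764 296.7295555 ]
```

View pics/w32.png

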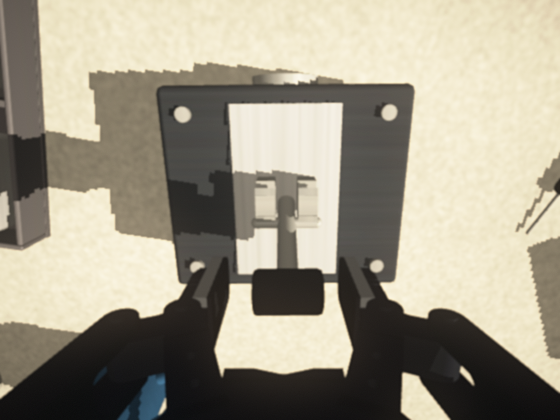

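Request:
move_arm([
  [0.055, 0.012, 0.018, -0.004, 0.002, 0],
  [0.01, 0, 0, 0, 0, 0],
])

```text
clock: 30.38
eef_pos: [0.5818, 0.3773, 0.0958]
eef_rot: [-0.046, 0.704, 0.047, 0.707]
force: [-0.5, 0.2, 0.2]
gripper_width: 0.0513
```

Request:
move_arm([
  [0.01, 0, 0, 0, 0, 0],
  [0, 0, 0, 0, 0, 0],
  [0, 0, 0, 0, 0, 0],
  [0, 0, 0, 0, 0, 0],
], fingers=1, newtons=80)

```text
clock: 30.72
eef_pos: [0.5824, 0.3775, 0.095]
eef_rot: [-0.046, 0.704, 0.047, 0.707]
force: [0.1, -0.2, -1.1]
gripper_width: 0.0287
```

```bash
python3 -c "
from h import *
bat();snap('wrist','w33',(150,180,420,400),2.5)
"
```

```text
t 30.72 p [0.5824 0.3775 0.095 ] x [ 0.004  0.002 -1.   ] y [-0.131  0.991  0.001] F [ 0.1 -0.2 -1.1] w 0.0287 q [ 0.47  0.49  1.53 -0.    1.12 -1.23]
boxx 30.1 boxy -0.5 h 64.1 r 70.8 th 0.438
```

View pics/w33.png

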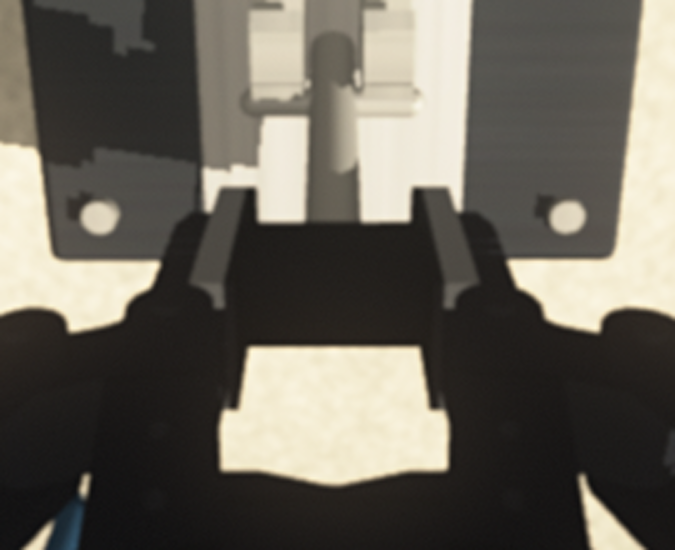

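```bash
cat >> h.py <<'E'
def bat2():
    s=st(); Rm=R.from_quat(s['eef_rot']).as_matrix(); p=np.array(s['eef_pos'])-.0225*Rm[:,0]; d=p[:2]-BC; ex=np.array([np.cos(BY),np.sin(BY)])
    a=d@ex+.0025; h=p[2]-.05
    print('boxx %.1f h %.1f r %.1f th %.3f'%(a*1e3,h*1e3,np.hypot(a,h)*1e3,np.arctan2(a,h)))
E
```

Request:
move_arm([
  [-0.05, 0, 0.025, 0, 0, 0],
  [-0.05, 0, 0.025, 0, 0, 0],
  [-0.025, 0, 0.005, 0, 0, 0],
])

```text
clock: 31.02
eef_pos: [0.585, 0.3777, 0.1044]
eef_rot: [-0.046, 0.707, 0.046, 0.704]
force: [1.2, 1.6, -10.9]
gripper_width: 0.0288
```

```bash
python3 -c "
from h import *
bat2()
"
```

```text
t 31.02 p [0.585  0.3777 0.1044] x [-0.005 -0.    -1.   ] y [-0.131  0.991  0.001] F [  1.2   1.6 -10.9] w 0.0288 q [ 0.47  0.49  1.51  0.    1.15 -1.23]
boxx 35.3 h 76.9 r 84.6 th 0.431
```

Request:
move_arm([
  [-0.04, 0, 0.015, 0, 0, 0],
  [-0.02, 0, 0.005, 0, 0, 0],
])

```text
clock: 31.18
eef_pos: [0.5864, 0.3779, 0.1085]
eef_rot: [-0.046, 0.708, 0.046, 0.703]
force: [1.0, 2.1, -12.6]
gripper_width: 0.029
```

```bash
python3 -c "
from h import *
bat2()
"
```

```text
t 31.18 p [0.5864 0.3779 0.1085] x [-0.008 -0.001 -1.   ] y [-0.13   0.991  0.   ] F [  1.    2.1 -12.6] w 0.029 q [ 0.47  0.49  1.51  0.    1.16 -1.23]
boxx 36.8 h 81.0 r 89.0 th 0.426
```

Request:
move_arm([
  [-0.025, 0, -0.075, 0, 0, 0],
  [-0.03, 0, -0.08, 0, 0, 0],
  [-0.025, 0, -0.08, 0, 0, 0],
])

```text
clock: 31.43
eef_pos: [0.5622, 0.3742, 0.1165]
eef_rot: [-0.046, 0.705, 0.047, 0.707]
force: [5.3, 5.2, -16.7]
gripper_width: 0.0288
```

```bash
python3 -c "
from h import *
bat2()
"
```

```text
t 31.43 p [0.5622 0.3742 0.1165] x [ 0.003  0.002 -1.   ] y [-0.13   0.992  0.001] F [  5.3   5.2 -16.7] w 0.0288 q [ 0.48  0.43  1.57  0.    1.14 -1.22]
boxx 12.1 h 89.0 r 89.8 th 0.135
```

Request:
move_arm([
  [0.005, -0.003, -0.08, 0, 0, 0],
  [0, 0, -0.08, 0, 0, 0],
  [0.01, 0, -0.08, 0, 0, 0],
])

```text
clock: 31.68
eef_pos: [0.5406, 0.3713, 0.1176]
eef_rot: [-0.045, 0.696, 0.049, 0.715]
force: [9.4, 3.4, -14.8]
gripper_width: 0.0285
```

```bash
python3 -c "
from h import *
bat2()
"
```

```text
t 31.68 p [0.5406 0.3713 0.1176] x [ 0.027  0.008 -1.   ] y [-0.132  0.991  0.004] F [  9.4   3.4 -14.8] w 0.0285 q [ 0.5   0.38  1.64 -0.01  1.1  -1.2 ]
boxx -10.3 h 90.1 r 90.6 th -0.114
```

Request:
move_arm([
  [0.03, -0.003, -0.07, 0, 0.008, 0],
  [0.03, 0, -0.08, 0, 0.006, 0],
  [0.03, 0, -0.08, 0, 0, 0],
])

```text
clock: 31.93
eef_pos: [0.5265, 0.3696, 0.1149]
eef_rot: [-0.044, 0.69, 0.051, 0.721]
force: [10.0, 0.9, -8.0]
gripper_width: 0.0288
```

```bash
python3 -c "
from h import *
bat2()
"
```

```text
t 31.93 p [0.5265 0.3696 0.1149] x [ 0.043  0.014 -0.999] y [-0.134  0.991  0.008] F [10.   0.9 -8. ] w 0.0288 q [ 0.51  0.35  1.69 -0.01  1.07 -1.19]
boxx -24.9 h 87.4 r 90.8 th -0.277
```

Request:
move_arm([
  [0.02, 0, -0.08, 0, 0.012, 0],
  [0.03, 0, -0.08, 0, 0.01, 0],
  [0.03, 0, -0.06, 0, 0, 0],
])

```text
clock: 32.18
eef_pos: [0.5157, 0.3679, 0.1124]
eef_rot: [-0.043, 0.687, 0.054, 0.723]
force: [10.2, 1.4, -9.1]
gripper_width: 0.0287
```

```bash
python3 -c "
from h import *
bat2()
"
```

```text
t 32.18 p [0.5157 0.3679 0.1124] x [ 0.05   0.018 -0.999] y [-0.137  0.991  0.011] F [10.2  1.4 -9.1] w 0.0287 q [ 0.51  0.33  1.72 -0.01  1.05 -1.19]
boxx -36.0 h 84.9 r 92.2 th -0.401
```

Request:
move_arm([
  [0.04, 0, -0.07, 0, 0.02, 0],
  [0.04, 0, -0.05, 0, 0.01, 0],
])

```text
clock: 32.35
eef_pos: [0.5128, 0.3679, 0.1103]
eef_rot: [-0.043, 0.693, 0.055, 0.717]
force: [10.1, 1.0, -6.1]
gripper_width: 0.0289
```

```bash
python3 -c "
from h import *
bat2();snap('wrist','w34',(150,120,420,340),2.5);snap('scene','s34',(385,180,480,280),6)
"
```

```text
t 32.35 p [0.5128 0.3679 0.1103] x [ 0.033  0.019 -0.999] y [-0.139  0.99   0.014] F [10.1  1.  -6.1] w 0.0289 q [ 0.51  0.33  1.71  0.    1.06 -1.2 ]
boxx -38.4 h 82.8 r 91.3 th -0.434
```

View pics/w34.png

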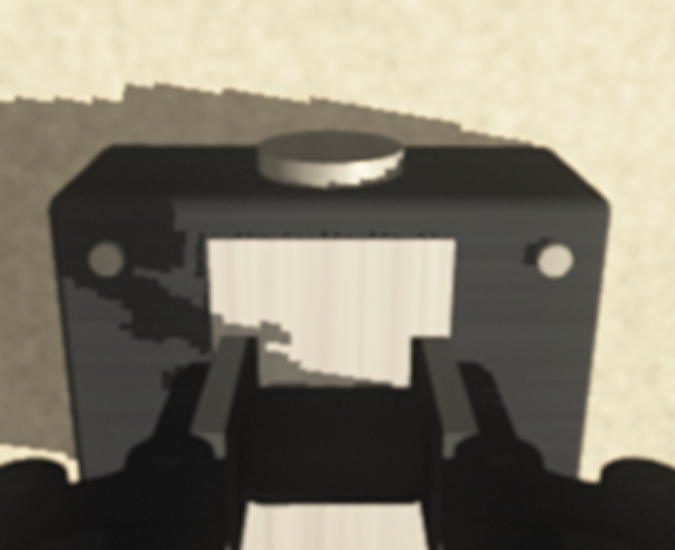

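View pics/s34.png

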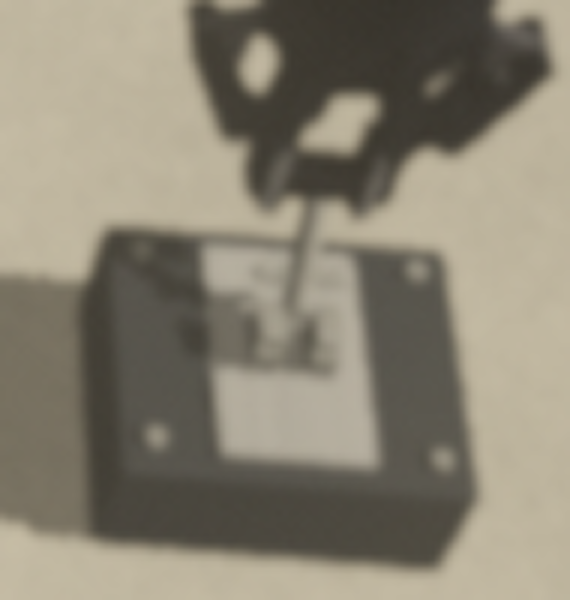

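Request:
move_arm([
  [0.03, 0, -0.06, 0, 0.01, 0],
  [0.05, 0, -0.03, 0, 0.005, 0],
  [0.06, 0, 0.01, 0, 0, 0],
])

```text
clock: 32.7
eef_pos: [0.5177, 0.3683, 0.1053]
eef_rot: [-0.043, 0.689, 0.057, 0.721]
force: [-0.0, 0.8, -7.1]
gripper_width: 0.0291
```

```bash
python3 -c "
from h import *
bat2()
"
```

```text
t 32.7 p [0.5177 0.3683 0.1053] x [ 0.044  0.023 -0.999] y [-0.141  0.99   0.016] F [-0.   0.8 -7.1] w 0.0291 q [ 0.51  0.34  1.71 -0.    1.04 -1.2 ]
boxx -33.8 h 77.8 r 84.8 th -0.410
```

Request:
move_arm([
  [0.04, 0, -0.04, 0, 0.01, 0],
  [0.05, 0, -0.01, 0, 0.005, 0],
  [0.03, 0, -0.01, 0, 0, 0],
])

```text
clock: 32.95
eef_pos: [0.5195, 0.3686, 0.0991]
eef_rot: [-0.043, 0.69, 0.057, 0.72]
force: [-1.0, -1.1, 3.1]
gripper_width: 0.0283
```

```bash
python3 -c "
from h import *
bat2()
"
```

```text
t 32.95 p [0.5195 0.3686 0.0991] x [ 0.04   0.023 -0.999] y [-0.142  0.99   0.017] F [-1.  -1.1  3.1] w 0.0283 q [ 0.51  0.35  1.71  0.    1.03 -1.21]
boxx -31.9 h 71.5 r 78.3 th -0.419
```

Request:
move_arm([
  [0, 0, 0, 0, 0, 0],
  [0, 0, 0, 0, 0, 0],
  [0, 0, 0, 0, 0, 0],
  [-0.1, 0, 0, 0, 0, 0],
  [-0.3, 0, 0, 0, 0.01, 0],
], fingers=-0.3)

```text
clock: 33.37
eef_pos: [0.5108, 0.3655, 0.146]
eef_rot: [-0.046, 0.702, 0.056, 0.709]
force: [-0.4, -0.2, -0.9]
gripper_width: 0.0557
```

Request:
move_arm([
  [-0.3, 0, -0.1, 0, 0.01, 0],
  [-0.3, 0, -0.2, 0, 0.01, 0],
  [-0.1, 0, -0.2, 0, 0, 0],
  [0, 0, 0, 0, 0, 0],
])

```text
clock: 33.7
eef_pos: [0.4534, 0.3578, 0.2439]
eef_rot: [-0.044, 0.71, 0.057, 0.701]
force: [1.0, 0.3, -0.0]
gripper_width: 0.0555
```

```bash
python3 -c "
from h import *
st();snap('wrist','w35');show('w35','w35c',(180,130,400,330),3);snap('scene','s35',(385,180,480,280),6)
e=np.array([np.cos(BY),np.sin(BY),0])
for th in (-.45,-.35,-.3):
  for r in (.075,.082,.087): print(th,r,w2px('wrist',[*BC,.05]+e*r*np.sin(th)+[0,0,r*np.cos(th)],'w35'),w2px('scene',[*BC,.05]+e*r*np.sin(th)+[0,0,r*np.cos(th)]))
"
```

```text
t 33.7 p [0.4534 0.3578 0.2439] x [-0.014  0.017 -1.   ] y [-0.143  0.99   0.019] F [ 1.   0.3 -0. ] w 0.0555 q [ 0.53  0.11  1.71  0.02  1.32 -1.19]
-0.45 0.075 [283.63889553 276.17975857] [437.37251676 214.6298332 ]
-0.45 0.082 [283.83641357 276.44940266] [437.92490024 211.96944921]
-0.45 0.087 [283.98335169 276.64999697] [438.32125953 210.06050744]
-0.35 0.075 [283.61604265 284.6408736 ] [437.96447583 216.26859966]
-0.35 0.082 [283.811473   285.92451971] [438.57754152 213.75067178]
-0.35 0.087 [283.95694684 286.88003625] [439.01784737 211.94228749]
-0.3 0.075 [283.59688984 288.84096537] [438.2386413  217.19689671]
-0.3 0.082 [283.79013953 290.62856394] [438.88011998 214.76176098]
-0.3 0.087 [283.93400578 291.95935583] [439.34103618 213.01206369]
```

View pics/w35c.png

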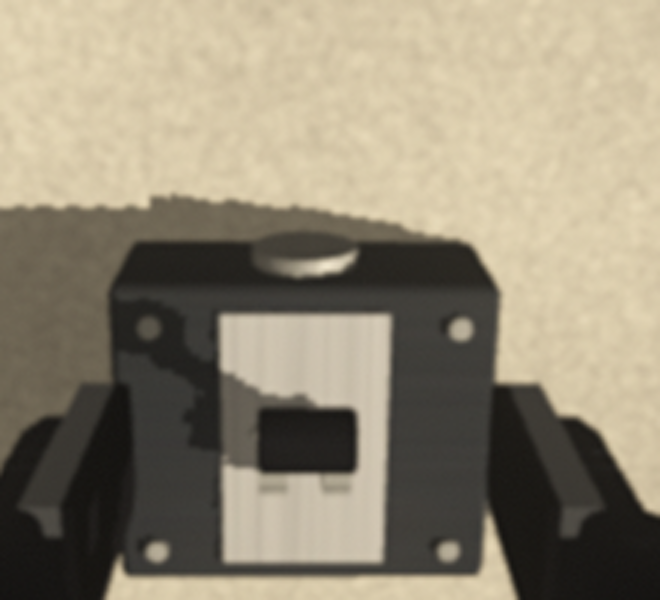

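View pics/s35.png

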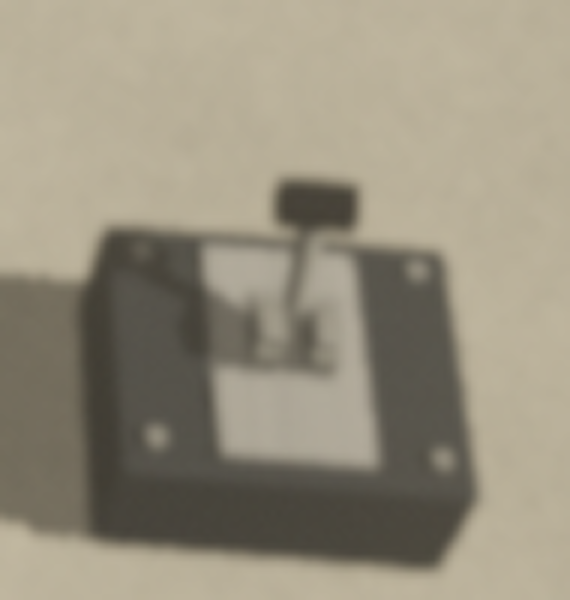

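The bat head in the scene view is at (437.8,214.3); at the start it was (437.7,213.9), so it is locked ON again. I'll retreat and do a final check.

Request:
move_arm([
  [-0.05, 0.3, -0.15, 0, 0, 0],
  [0, 0.3, -0.15, 0, 0, 0],
  [0, 0.3, -0.15, 0, 0, 0],
  [0, 0.3, -0.1, 0, 0, 0],
  [0, 0.2, 0, 0, 0, 0],
])

```text
clock: 34.22
eef_pos: [0.3679, 0.5133, 0.2477]
eef_rot: [-0.042, 0.711, 0.05, 0.701]
force: [1.1, -0.1, 0.4]
gripper_width: 0.0556
```

Request:
move_arm([
  [0, 0, 0, 0, 0, 0],
  [0, 0, 0, 0, 0, 0],
  [0, 0, 0, 0, 0, 0],
])

```text
clock: 34.47
eef_pos: [0.3653, 0.5168, 0.243]
eef_rot: [-0.046, 0.712, 0.051, 0.699]
force: [0.1, 0.0, -0.1]
gripper_width: 0.0555
```

```bash
python3 -c "
from h import *
st();snap('top','t36');snap('scene','s36');show('t36','t36m',(280,180,380,300),6)
a=np.load('pics/top0.npy').astype(int)
"
```

```text
t 34.47 p [0.3653 0.5168 0.243 ] x [-0.019  0.006 -1.   ] y [-0.136  0.991  0.008] F [ 0.1  0.  -0.1] w 0.0555 q [ 0.84  0.23  1.58  0.02  1.34 -0.88]
```

View pics/t36.png

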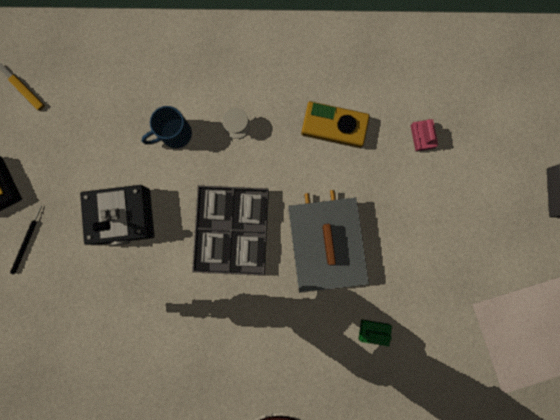

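View pics/s36.png

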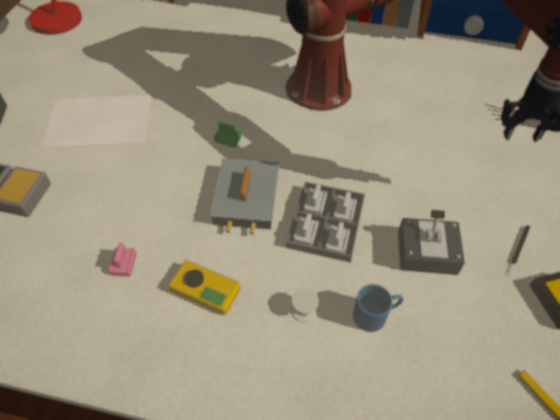

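View pics/t36m.png

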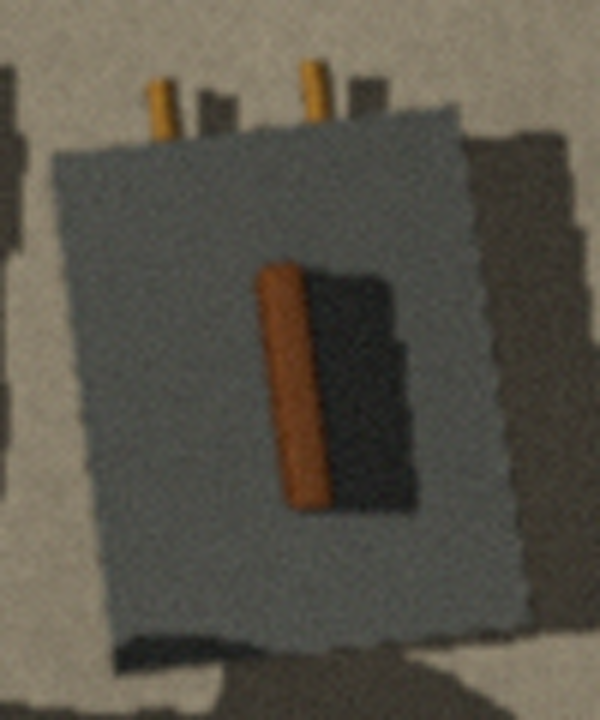

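Everything is in place: the cover is on the mould at (329,244), the castings are in the tray, the bat is ON, and the bystanders haven't moved. Handing in.

```bash
python3 -c "
from h import *
print(ctrl.close_job())"
```

```text
the job is handed in; nothing more can be done
None
```

The job is done and handed in at about 34.5 s; no verdict was reported. I did the steps in the order asked:

1. **Heater off:** I pulled the bat out, swung it over to +x and let it drop into its lock.
2. **Castings:** all four were there, and each now stands upright in its own tray compartment.
3. **Cover:** it lies on the mould and has been let go.
4. **Heater on:** I pulled the bat out, swung it back to −x and let it drop home.

**Last checks**
- **Toggle:** the bat head is back within 1 px of its starting position in the scene view, so it is locked on.
- **Cover:** measured about 2 mm off the mould's centre along x and under 1 mm along y. It looks very slightly turned, by about 0.3°.
- **Castings and bystanders:** the four castings stand upright in the tray. The mug, spool, meter and the green and pink look-alikes look unmoved in the top view.

**What did not go cleanly**
- **First pinch:** it caught the head too near the fingertips, so I regripped before pulling the bat out.
- **First flip:** the arm lagged, and the pull-out dropped to roughly 7 to 9 mm part-way, with 6 to 8 N of sideways resistance. I pulled further out before going on.
- **Return flip:** the bat was held against its outward stop for a while, with at most about 18 N on the wrist.

I saw no grip slip, and the cover was not knocked aside at any point I looked.

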